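# Make up a coaxial joint: finger-tight, then the spanner

### The job

On the sloping connection box, run the brass coupling nut clockwise with the fingers until its pointer is at the long single mark, then take the larger of the two spanners and tighten the nut on until the pointer lies between the two marks joined by an arc, no further. Then lay that spanner flat on the grey tool mat, let go of it and back off; leave the other things on the bench where they are.

Things in the scene. Friction and masses are not known exactly. Their poses are not given: they have to be found in the camera images.
- box: Light grey box, flat panel 250 mm (uphill) x 280 mm, case 60 mm thick, fixed, its panel facing away from the robot and sloping 25 degrees: in the box's frame its outward normal is (-sin25,0,cos25), uphill is (cos25,0,sin25). Origin: centre of footprint on the bench, z up, x to the back, y to its left. Besides the coupling only screws and caps under 8 mm stand on the panel.
- nut_seat (a point): Where the nut's axis meets the panel; axes as box. Along the panel normal from here: boss 46 mm across to 18 mm, flange with pointer tab (reach 39 mm) 18 to 22 mm, hex nut 22 to 44 mm, dark load 25 mm across to 72 mm. Black marks round it on the panel: short at the pointer's zero, then clockwise a long single one at 1.1 rad and two at 1.65 and 1.95 rad joined by an arc.
- nut: Brass hexagonal coupling nut, captive: only turns about the panel normal. 34 mm across flats, 39 mm across corners, 22 mm high. Origin at nut_seat, z the panel's normal; flats face along its x and every 60 degrees from it; the pointer lies along its -y. At run = draw = 0 its x is uphill, its y the box's y.
- run (a joint): Free running of the nut in rad, growing clockwise seen looking down on the panel. Starts at 0 to 0.3, turns easily (0.06 N m) and ends at its shoulder, 1.1: finger-tight, pointer at the long single mark. The nut's whole angle is run + draw.
- draw (a joint): Further clockwise turn of the nut in rad once run is at its 1.1 stop; 0 at the start. Stiff: takes 0.6 N m and stays where it is left. 0.55 to 0.85 puts the pointer on the arc.
- spanner: Larger open-ended steel spanner, loose, 0.24 kg, 195 mm long. Origin on its underside, 70 mm behind the jaw centre; x along it to the open jaw, z up. Head 10 mm thick, 60 mm wide; jaw gap 36.5 mm, back wall 21.5 mm behind, lips 23 mm ahead of jaw centre. Handle 20 mm wide (y), 16 mm high, from 30 mm ahead of the origin to 102 mm behind: hold it across y, 25 mm behind the origin.
- spanner_small: The smaller spanner (same length, jaw gap 20 mm, too small for the nut, handle 16 mm wide), loose bystander on the mat. Same axes as the larger one.
- mat: Grey rubber tool mat 270 mm (x) by 320 mm (y), 3 mm thick, fixed flat on the bench; origin at the centre of its underside. The spanners start on it, handles towards the robot.
- dust_cap: Loose black plastic cap, 24 mm across, 17 mm high, on the mat near its far edge. Bystander.
- adapter: Loose brass adapter, 24 mm across, 30 mm high, on the mat near its front edge. Bystander.
- meter: Hand-held multimeter 160 x 78 x 39 mm lying at the left side. Bystander.
- screwdriver: Screwdriver lying at the right side. Bystander.
- mug: White mug, 80 mm across, 92 mm high, at the right. Bystander.
- jar: Glass jar, 68 mm across, 85 mm high, at the left. Bystander.

How it is judged:
By the outcome, as a careful person would: the job done as asked, in the order asked, and still so for the second after the job is handed in, with the robot touching nothing.
It also fails if it takes over 72 s, if anything falls off the work surface, if the arm or the gripper's body presses on something with over 40 N, if the wrist force passes 120 N, or if a joint passes its speed limit or range.

### The arm

A 6-joint arm with a two-finger parallel gripper is mounted at the origin on the work surface. World frame = base frame: x ahead of the robot, y to its left, z up, the work surface at z = 0. Lengths are in m, angles in degrees, forces in N, time in s.
With the tool pointing down it reaches from about 0.4 to 0.825 m from the base axis. Payload 7 kg.
Tool frame: the origin (TCP) lies on the centre line of the jaws, within the pads' length; the fingertips stand 22 mm ahead of it and the grasp point (between the pads) lies 3 mm ahead of it (ctrl.finger_overhang is the distance from the TCP to the fingertips, in m); z points along the fingers, y is the line along which they close (so a half turn about z gives the same grasp; the last joint's range is limited). The gripper opens to 88 mm and grips with 3 to 60 N. Pads are 19 mm wide; open, the fingers measure 130 mm over their backs; the gripper's body (78 mm by 193 mm) begins 47 mm behind the grasp point.
Start: joints at [83.027, 20.546, 0.682, 0, -70.136, -16.507], TCP at [0.269, 0.619, 0.249] pointing down, gripper open.
Joint ranges: [-176.03, 176.03], [-82.01, 121.73], [-58.28, 71.71], [-173.87, 95.51], [-174.79, -0.11], [-173.66, 173.66]. Speed limits (degrees/s): [136.94, 136.94, 172.46, 180, 180, 180].

### API

Orientations are given as [roll, pitch, yaw] about the fixed x, y, z axes, in that order (R = Rz(yaw) Ry(pitch) Rx(roll)).
In Python, from plant import ctrl gives the robot as it stands. The module is installed in compiled form; this text tells all that it offers.
- The arm moves only by the shell command python3 -m creep 'ROWS'. ROWS is JSON, a list of rows, each an object with "grip": the closure, from 0 (fully open) to 1 (shut); "delta_pos": the shift along the tool's x, y, z scaled (see below), a list of three; "rotation": the turn, a rotation vector about the tool's x, y, z scaled (see below), a list of three. A call has 1 to 5 rows; each row is the pose to reach, as a shift and turn from the pose commanded when the call began, along the tool's axes at that moment; what a row does not reach only later rows make up. The controller multiplies each number of a shift by 10 cm and each number of a turn by pi/2 rad. A row lasts 1/10 s, in which the tool goes at most 50 mm and 8.59 degrees, less where a joint would pass 70% of its speed; a pose out of reach is approached as far as the arm can. A call with a number of a shift or a turn outside -1 to 1 is refused whole. A call with a gripper value outside its range is refused whole. The fingers move at their own pace and stop on an object; the grip force is fixed at half the most. Time passes only in rows, so rows that repeat a pose let the fingers close. It gives the time, the measured TCP pose, the force, the opening and the grip force at its end, in the units of the state.
- ctrl.get_obs(): the state, without advancing time (a new reading comes with each control period).
- ctrl.snapshot(name): name is "side" or "top"; returns a dict with "color" (384x512x3 uint8, red, green, blue), "intrinsics" (3x3 intrinsics, pixels), "R" (3x3) and "t" (3): a world point X has camera coordinates R X + t. Camera axes: x right, y down, z forward; pixel columns grow to the right and rows downward; lengths in m; the calibration is good to about 2 mm. A picture is of the moment at which its call begins. There is no depth.
- ctrl.close_job(): hands the job in; it is judged then, once.
The state is a dict: "clock": time; "joint_pos": joint angles; "qvel": joint speeds; "tau": joint torques, N m; "tool_pos": TCP position; "orientation": TCP orientation; "force": force on the tool from outside, world axes, zero at the start; "moment": the same for the moment, N m; "opening": finger opening in m; "gripper_force": force on a finger pad.
Only numpy, scipy, OpenCV 4.12 (cv2) and the standard library are available. Lean on these libraries where they do the work, as an engineer would, in place of code of your own. Each camera call takes 0.05 s, during which the arm holds its last target. There are 200 camera calls.

## Working session

There is one attempt and no reset: what is moved stays moved. The work goes in short steps, Python scripts to look and compute and a shell command to move; the robot and the scene stay as the last step left them, time stands still between calls to the robot, and variables do not carry over. Pictures are saved under pics/ and viewed, at most 10 in all, crops included, and the job is handed in when it is done.

```bash
mkdir -p pics
python3 - <<'E'
from plant import ctrl
import cv2,numpy as np
o=ctrl.get_obs();print(o)
for n in("side","top"):
    s=ctrl.snapshot(n);cv2.imwrite(f"pics/{n}0.png",s["color"][:,:,::-1]);print(n,s["intrinsics"],s["R"],s["t"])
print(ctrl.finger_overhang)
E
```

```text
{'clock': 0.0, 'joint_pos': array([ 8.30270168e+01,  2.05899665e+01,  6.32610725e-01, -1.91445067e-02,
       -7.01354256e+01, -1.65074548e+01]), 'qvel': array([-0.05805509, -0.0200939 ,  0.01105023, -0.0474871 , -0.01900436,
        0.07160148]), 'tau': array([-7.04717295e-04, -5.82710302e+01,  2.93055314e+01,  6.99729145e+00,
        7.01461133e-03, -1.67542430e-04]), 'tool_pos': array([0.26878419, 0.61867557, 0.24763347]), 'orientation': array([ 1.79905929e+02, -9.11005575e-03, -2.34869504e+01]), 'force': array([ 0.48165959, -0.91207384,  0.77656409]), 'moment': array([ 0.01152056,  0.02305687, -0.00823623]), 'gripper_force': 0.0, 'opening': 0.08784949468190287}
side [[376.07101972   0.         258.63398233]
 [  0.         376.07101972 188.68013761]
 [  0.           0.           1.        ]] [[ 0.71749312 -0.69654674 -0.0051244 ]
 [-0.5440315  -0.55576687 -0.6286119 ]
 [ 0.43500959  0.45381255 -0.77770227]] [-0.41671648  0.35203797  1.11053684]
top [[381.81889101   0.         252.50971586]
 [  0.         381.81889101 196.1538928 ]
 [  0.           0.           1.        ]] [[-0.02184446 -0.99975041  0.00468399]
 [-0.99690145  0.02142761 -0.07568597]
 [ 0.07556671 -0.0063228  -0.9971207 ]] [0.00245239 0.5586918  1.55430599]
0.022
```

View pics/side0.png

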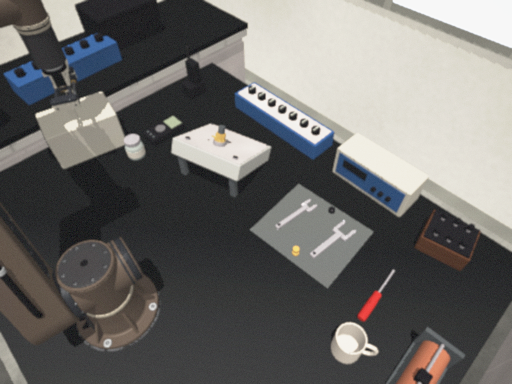

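View pics/top0.png

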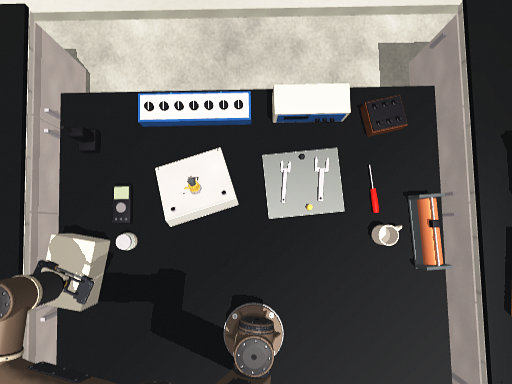

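The pictures show the box around top (197,187) / side (220,150), with its nut at top (194,185) / side (221,135). The larger spanner is at top (321,178) / side (333,238), on the mat. I'll enlarge these areas next.

Run:
```python
import cv2,numpy as np
t=cv2.imread("pics/top0.png");s=cv2.imread("pics/side0.png")
def c(i,x,y,w,h,k=4):return cv2.resize(i[y:y+h,x:x+w],None,fx=k,fy=k,interpolation=cv2.INTER_CUBIC)
a=np.vstack([np.hstack([c(t,150,140,100,75),c(s,170,110,100,75)]),np.hstack([c(t,255,145,100,75),c(s,250,180,130,97.5.__int__(),4)[:300,:400]])])
cv2.imwrite("pics/crop0.png",a)
b=np.hstack([c(t,172,162,44,44,9),c(s,199,113,44,44,9)]);cv2.imwrite("pics/nut0.png",b)
for n,i in(("t",t),("s",s)): pass
```

```text
(no output)
```

View pics/crop0.png

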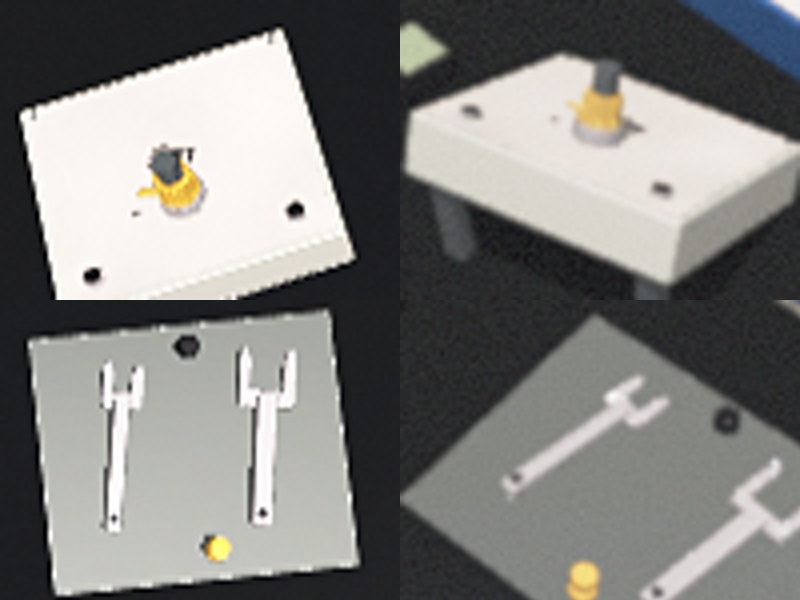

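View pics/nut0.png

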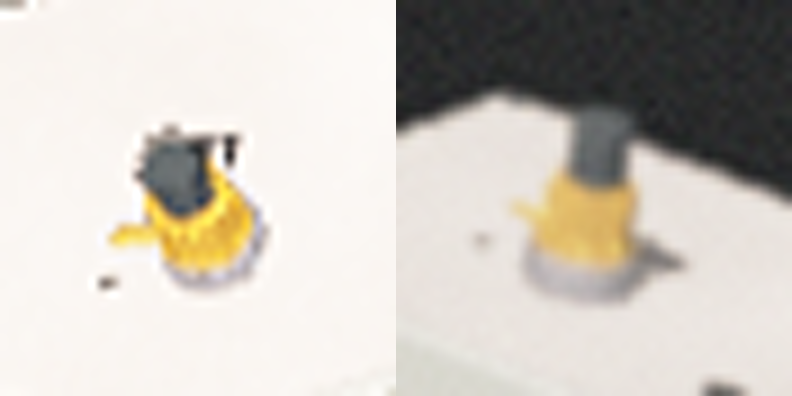

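The crops show the following:
- **Nut:** the pointer is to the left of the nut at top px (185,188), just clockwise of the zero mark at (184,193). The dark load leans up and to the left, so the panel's high side faces the robot.
- **Larger spanner:** its jaw is at top px about (322,160) and its handle end at (320,202).

I'll measure these now.

```bash
cat > h.py <<'E'
import numpy as np,cv2
from scipy.spatial.transform import Rotation as Ro
from plant import ctrl
def cam(n):
    s=ctrl.snapshot(n);return s
def ray(s,p):
    d=np.linalg.inv(s["intrinsics"])@np.array([p[0],p[1],1.]);d=s["R"].T@d
    return -s["R"].T@s["t"],d/np.linalg.norm(d)
def plane(s,p,z):
    o,d=ray(s,p);return o+d*(z-o[2])/d[2]
def tri(s1,p1,s2,p2):
    A=np.zeros((3,3));b=np.zeros(3);L=[]
    for s,p in((s1,p1),(s2,p2)):
        o,d=ray(s,p);M=np.eye(3)-np.outer(d,d);A+=M;b+=M@o;L.append((M,o))
    X=np.linalg.solve(A,b);return X,[round(1e3*float(np.linalg.norm(M@(X-o))),1) for M,o in L]
def proj(s,X):
    c=s["R"]@np.asarray(X)+s["t"];q=s["intrinsics"]@c;return q[:2]/q[2]
def cur():
    o=ctrl.get_obs();return o,o["tool_pos"],Ro.from_euler("xyz",o["orientation"],degrees=True)
def to(p,R):
    "shift/turn in creep units from the present pose to position p and orientation R"
    o,q,Q=cur();return np.round(Q.inv().apply(p-q)/.1,3),np.round((Q.inv()*R).as_rotvec()/(np.pi/2),3)
E
python3 - <<'E'
from h import *
S=cam("side");T=cam("top")
def poly(s,f,roi,n=4):
    x,y,w,h=roi;m=f(s["color"].astype(int))[y:y+h,x:x+w].astype(np.uint8)
    c=max(cv2.findContours(m,cv2.RETR_EXTERNAL,cv2.CHAIN_APPROX_NONE)[0],key=cv2.contourArea)
    p=cv2.approxPolyDP(c,4,True)[:,0]
    # refine: fit lines to contour points between neighbouring corners
    idx=[int(np.where((c[:,0]==q).all(1))[0][0]) for q in p];L=[]
    for i,a in enumerate(idx):
        b=idx[(i+1)%len(idx)];b=b+len(c) if b<=a else b
        k=c[np.arange(a,b+1)%len(c),0];k=k[2:-2] if len(k)>8 else k
        vx,vy,x0,y0=cv2.fitLine(k.astype(np.float32),cv2.DIST_HUBER,0,.01,.01).ravel();L.append((vy,-vx,vy*x0-vx*y0))
    out=[]
    for i in range(len(L)):
        a,b=L[i-1],L[i];out.append(np.linalg.solve([a[:2],b[:2]],[a[2],b[2]]))
    return np.array(out)+[x,y]
for th in (190,215,230,238):
    print(th,"T",poly(T,lambda c:c.min(2)>th,(150,140,95,90)).round(1).tolist())
    print(th,"S",poly(S,lambda c:c.min(2)>th,(165,112,112,85)).round(1).tolist())
g=lambda c:(abs(c.max(2)-c.min(2))<25)&(c.min(2)>60)
print("matT",poly(T,g,(255,140,97,84)).round(1).tolist());print("matS",poly(S,g,(245,178,132,110)).round(1).tolist())
for p in((250,165),(195,215),(205,220)):print(T["color"][p[1],p[0]])
print(T["color"][200:225:2,205].min(1),S["color"][140:185:3,205].min(1),S["color"][150:180:3,250].min(1))
E
```

```text
190 T [[219.8, 148.0], [155.2, 168.5], [167.1, 226.0], [237.4, 203.4]]
190 S [[172.7, 151.7], [236.0, 179.1], [239.5, 165.0], [269.2, 146.6], [224.0, 128.9], [229.6, 143.8], [213.5, 149.8], [212.3, 136.9], [218.4, 126.6], [209.9, 124.3], [173.4, 138.3]]
215 T [[219.8, 148.2], [155.3, 168.5], [165.7, 220.4], [235.5, 197.9]]
215 S [[174.1, 138.8], [236.1, 164.9], [266.8, 146.0], [224.0, 129.9], [232.1, 143.6], [212.6, 150.3], [211.4, 136.3], [217.7, 127.1], [209.4, 125.2]]
230 T [[219.6, 148.3], [155.3, 168.7], [165.7, 220.3], [235.4, 197.6]]
230 S [[267.7, 112.0], [276.0, 116.2], [276.0, 112.0]]
238 T [[219.6, 148.5], [155.3, 168.7], [165.4, 218.8], [179.9, 208.1], [200.0, 207.9], [234.8, 196.8]]Traceback (most recent call last):
  File "<stdin>", line 19, in <module>
  File "<stdin>", line 5, in poly
ValueError: max() iterable argument is empty
```

Run:
```python
from h import *
S=cam("side");T=cam("top")
t=dict(A=(220.2,147.8),B=(154.9,168.2),C=(165.5,220.6),D=(235.9,198.1))
s=dict(A=(268.3,146.2),B=(209.7,123.9),C=(173.7,138.6),D=(236.1,165.2))
X={}
for k in t:
    X[k],e=tri(T,t[k],S,s[k]);print(k,X[k].round(4),e)
n=lambda v:np.linalg.norm(v).round(4)
print("AB",n(X["A"]-X["B"]),"CD",n(X["C"]-X["D"]),"BC",n(X["B"]-X["C"]),"AD",n(X["A"]-X["D"]))
up=(X["C"]+X["D"]-X["A"]-X["B"])/2;yy=(X["A"]+X["D"]-X["B"]-X["C"])/2
N=np.cross(up,yy);N/=n(N);print("normal",N,"tilt",np.degrees(np.arccos(N[2])),"yaw up",np.degrees(np.arctan2(up[1],up[0])),"yaw y-90",np.degrees(np.arctan2(yy[1],yy[0]))-90,"ctr",sum(X.values())/4)
for nme,im,(x,y,w,h) in(("T",T,(172,162,44,44)),("S",S,(199,113,44,44))):
    c=im["color"][y:y+h,x:x+w].astype(int)
    dark=(c.max(2)<140)&(c.max(2)-c.min(2)<40);
    br=(c[:,:,0]-c[:,:,2]>60)
    print(nme);print("\n".join("%3d "%(y+i)+"".join("#" if dark[i,j] else "o" if br[i,j] else "." for j in range(w)) for i in range(8 if nme=="S" else 12,36)))
# spanners and mat
g=T["color"].astype(int)
for nme,im,roi in(("T",T,(250,140,105,85)),("S",S,(245,178,135,110))):
    x,y,w,h=roi;c=im["color"][y:y+h,x:x+w].astype(int)
    m=((c.min(2)>(175 if nme=="T" else 150))).astype(np.uint8)
    k,l,st,ce=cv2.connectedComponentsWithStats(m)
    for i in range(1,k):
        if st[i,4]>15:print(nme,st[i]+[x,y,0,0,0],(ce[i]+[x,y]).round(1))
    mm=(c.max(2)>70).astype(np.uint8)
    q=max(cv2.findContours(mm,0,cv2.CHAIN_APPROX_NONE)[0],key=cv2.contourArea);print("mat",(cv2.approxPolyDP(q,5,True)[:,0]+[x,y]).tolist())
```

```text
A [0.7524 0.119  0.0634] [2.9, 2.9]
B [0.6772 0.3844 0.0553] [1.1, 1.1]
C [0.4659 0.3172 0.1586] [2.9, 2.9]
D [0.5383 0.0559 0.1686] [4.0, 4.0]
AB 0.2759 CD 0.2714 BC 0.2446 AD 0.2468
normal [0.39969042 0.14321935 0.90533082] tilt 25.13212427515496 yaw up -162.9727957680951 yaw y-90 -164.34859327973012 ctr [0.60846606 0.21912225 0.11148412]
T
174 ............................................
175 ............................................
176 ............................................
177 ......................#..#..................
178 .................######..#..................
179 ................#######..#..................
180 ................#######o....................
181 ...............########oo...................
182 ................#######ooo..................
183 ................o#######ooo.................
184 ................oo#####oooo.................
185 ................ooo###oooooo................
186 .................ooooooooooo................
187 .............ooooooooooooooo................
188 ............oooooooooooooooo................
189 ................
[... 1319 characters left out ...]
.....ooooooooooo..................
140 ................oooooooooo..................
141 ..................oooooooo.###..............
142 ......................oo.....##.............
143 ............................................
144 ............................................
145 ............................................
146 ............................................
147 ............................................
148 ............................................
T [ 264  156   80   63 2931] [302.9 193.3]
mat [[336, 147], [262, 155], [269, 218], [344, 211]]
S [275 198  43  32 281] [297.1 212.3]
S [310 219  47  39 415] [332.7 238.5]
mat [[298, 183], [250, 230], [328, 287], [373, 231]]
```

Run:
```python
from h import *
S=cam("side");T=cam("top")
N=lambda yw:np.array([-np.sin(np.radians(25))*np.cos(np.radians(yw)),-np.sin(np.radians(25))*np.sin(np.radians(yw)),np.cos(np.radians(25))])
ctr=np.array([.6085,.2191,.1115]);n=N(-163.7)
c=T["color"][176:188,186:198].astype(float).max(2);w=np.clip(200-c,0,None)  # dark load weight
w[:, 10:]=0
yy,xx=np.mgrid[176:188,186:198]
print((T["color"][176:188,186:198].max(2)))
pT=(np.sum(w*xx)/w.sum(),np.sum(w*yy)/w.sum());print("load T",pT)
for q in(pT,(191.2,181.3)):
    P,e=tri(T,q,S,(221.5,128.8));s=P-.058*n;print("P58",P.round(4),e,"seat",s.round(4),"off panel mm",(1e3*(s-ctr)@n).round(1))
m,e=tri(T,(183.9,193.4),S,(208.5,139.6));print("zero mark",m.round(4),e,"off panel",(1e3*(m-ctr)@n).round(1))
d=m-s;print("mark dir yaw(+y box => -90)",np.degrees(np.arctan2(-d[1],-d[0]))-90,np.linalg.norm(d))
for nme,im,(x,y,w,h),th in(("T",T,(258,145,85,70),0),("S",S,(252,185,120,100),0)):
    g=im["color"][y:y+h,x:x+w].min(2).astype(np.uint8);b=cv2.medianBlur(g,25) if 0 else None
    bg=np.median(g[g>70]);m=(g>bg+ (250-bg)*.45).astype(np.uint8);print(nme,"bg",bg,g.max())
    k,l,st,ce=cv2.connectedComponentsWithStats(m)
    for i in range(1,k):
        if st[i,4]>80:
            print(st[i]+[x,y,0,0,0],(ce[i]+[x,y]).round(2))
            if ce[i][0]+x>(310 if nme=="T" else 315):print("\n".join("%d "%(y+r)+"".join(".#"[int(l[r,q]==i)] for q in range(st[i,0]-1,st[i,0]+st[i,2]+1)) for r in range(st[i,1],st[i,1]+st[i,3])))
for a,b in zip([(336.3,147),(262,154.8),(268.8,218.3),(344.3,211.2)],[(373.3,231),(298,183),(249.7,230),(328,287.3)]):print("mat",tri(T,a,S,b))
```

```text
[[249 251 244 249 176 174 249 248 244 243 247 240]
 [251 255 176 163 155 160 155 141 120 144 197  73]
 [253 248 167 119  98 112 107  59  65 163 252  73]
 [254 208 123 108 112 111 113 108  68 209 255  50]
 [250 218 109 111 114 112 114 112  73 227 255 175]
 [242 121 107 115 114 115 117  96  71 185 249 243]
 [255 224 113 106 107 107 113  86  79 170 255 214]
 [253 255 196  94  93  96 106  96  89 108 255 252]
 [251 254 253 189  85  99 102  98  76 184 255 239]
 [251 255 238 253 160  91  86 133 195 254 253 226]
 [246 247 201 254 247 204 191 236 255 255 221 224]
 [239 239 241 241 242 255 248 255 246 237 225 224]]
load T (np.float64(191.5198419824026), np.float64(180.884359849165))
P58 [0.6086 0.2167 0.1796] [0.2, 0.2] seat [0.5851 0.2099 0.127 ] off panel mm 3.4
P58 [0.6079 0.2174 0.1795] [1.2, 1.2] seat [0.5843 0.2105 0.1269] off panel mm 3.1
zero mark [0.5688 0.2529 0.1288] [2.5, 2.5] off panel 3.5
mark dir yaw(+y box => -90) -159.8510503997282 0.045240806056916716
T bg 179.0 255
[315 157  14  44 220] [321.2  176.16]
157 ..#.............
158 ..#..........##.
159 .###.........##.
160 .###..
[... 2510 characters left out ...]
....
249 ......#########.................................
250 .....#########..................................
251 ......######....................................
252 ..#....####.....................................
253 .###...###......................................
254 ..##..###.......................................
255 ...####.........................................
256 ....##..........................................
mat (array([ 0.76201223, -0.36968116, -0.00107823]), [1.2, 1.2])
mat (array([ 0.73308018, -0.05346281,  0.00647062]), [0.1, 0.1])
mat (array([ 4.65938991e-01, -7.53228347e-02, -1.12558732e-04]), [0.4, 0.4])
mat (array([ 0.49056561, -0.39192279,  0.00522281]), [2.4, 2.4])
```

Run:
```python
from h import *
S=cam("side");T=cam("top")
P=lambda p,z:plane(T,p,z).round(4)
a=P((321.6,174.5),.019);b=P((320.4,193),.019)
print("axis pts",a,b,"yaw",np.degrees(np.arctan2(*(a-b)[1::-1])))
print("tips L R",P((316,156.6),.013),P((327.4,157.1),.013),"hole",P((320.3,198.1),.019),"end",P((320.2,201.2),.019),"headback L/R",P((315.6,171.5),.013),P((327,171.3),.013))
print("notch floor",P((321,167),.013))
print("hole tri",tri(T,(320.3,198.1),S,(313.8,252.6)))
print("tipL tri",tri(T,(316.2,157),S,(344.7,220)),"tipR",tri(T,(327.3,157.5),S,(355,230.2)))
for z,p in((.019,(323,246)),(.019,(333,238))):print("S axis",plane(S,p,z).round(4))
print(S["color"][228:240,330:350].min(2))
```

```text
axis pts [ 0.6428 -0.2985  0.019 ] [ 0.5658 -0.2908  0.019 ] yaw -5.710593137499627
tips L R [ 0.7194 -0.2789  0.013 ] [ 0.7163 -0.3266  0.013 ] hole [ 0.5447 -0.2897  0.019 ] end [ 0.5319 -0.2888  0.019 ] headback L/R [ 0.6567 -0.2751  0.013 ] [ 0.6565 -0.3227  0.013 ]
notch floor [ 0.6751 -0.2983  0.013 ]
hole tri (array([ 0.54481811, -0.28966648,  0.01994984]), [0.3, 0.3])
tipL tri (array([ 0.71773154, -0.27968793,  0.0159771 ]), [0.7, 0.7]) tipR (array([ 0.71569181, -0.32730603,  0.0073594 ]), [0.1, 0.1])
S axis [ 0.5852 -0.2946  0.019 ]
S axis [ 0.6319 -0.2982  0.019 ]
[[131 127 134 170 211 220 220 197 170 141 130 127 128 129 131 127 126 129
  129 131]
 [128 129 151 192 214 218 219 202 168 136 129 126 130 129 131 127 129 129
  130 128]
 [130 132 149 180 205 217 217 216 196 165 141 129 127 127 128 127 126 129
  128 126]
 [131 129 136 152 178 205 217 218 216 202 175 145 131 128 127 127 129 125
  125 133]
 [128 128 126 130 151 178 209 216 219 217 203 178 151 131 126 127 131 128
  137 164]
 [129 125 126 132 160 192 211 216 217 217 218 209 186 155 133 125 128 140
  167 196]
 [129 129 140 164 193 213 215 215 216 218 219 217 205 183 154 143 153 172
  197 213]
 [131 146 172 202 211 217 216 215 218 219 214 207 208 216 202 183 207 210
  214 215]
 [151 183 205 216 215 216 217 219 214 207 190 198 214 218 220 215 219 217
  210 199]
 [187 208 213 214 217 217 218 215 198 172 160 185 208 218 225 230 225 214
  188 162]
 [212 213 214 215 216 220 213 190 163 136 135 157 184 208 220 224 217 188
  156 137]
 [215 215 215 218 217 208 183 153 137 130 129 135 153 177 199 189 171 151
  139 126]]
```

```bash
cat >> h.py <<'E'
YAW=-163.7
def frame(yaw=YAW):
    a=np.radians(yaw);c,s=np.cos(np.radians(25)),np.sin(np.radians(25))
    up=np.array([c*np.cos(a),c*np.sin(a),s]);n=np.array([-s*np.cos(a),-s*np.sin(a),c]);return up,np.cross(n,up),n
SEAT=np.array([.5848,.2102,.1265])
def nutpose(h,ang,off=(0,0)):
    "tool z=-n, tool y at angle ang (deg, clockwise from uphill); TCP at height h above panel"
    up,y,n=frame();a=np.radians(ang);ty=up*np.cos(a)-y*np.sin(a)
    R=Ro.from_matrix(np.c_[np.cross(ty,-n),ty,-n]);return SEAT+h*n+up*off[0]+y*off[1],R
def panel_hit(s,p,h):
    up,y,n=frame();o,d=ray(s,p);X=o+d*((SEAT+h*n-o)@n)/(d@n);return (X-SEAT)@up,(X-SEAT)@y
def ang(s,p,h):
    u,v=panel_hit(s,p,h);return np.arctan2(u,-v),np.hypot(u,v)   # clockwise from -y
E
python3 - <<'E'
from h import *
S=cam("side");T=cam("top")
print("frame",np.round(frame(),3))
for n,s,p,h in(("ptr",T,(184.6,187.8),.02),("ptr",S,(212.5,136),.02),("zero",T,(183.9,193.4),0),("zero",S,(208.5,139.6),0),("long",T,(197.2,178.3),0),):
    a,r=ang(s,p,h);print(n,a.round(3),r.round(4))
for a in (10,):
    p,R=nutpose(.14,a);print(p.round(4),R.as_euler("xyz",degrees=True).round(1),to(p,R))
E
```

```text
frame [[-0.87  -0.254  0.423]
 [ 0.281 -0.96   0.   ]
 [ 0.406  0.119  0.906]]
ptr -0.134 0.0371
ptr 0.042 0.0302
zero 0.115 0.0478
zero 0.002 0.0451
long -1.934 0.0458
[0.6416 0.2268 0.2534] [155.3  -4.2 -82.8] (array([ 4.981,  2.113, -0.048]), array([-0.273, -0.1  ,  0.658]))
```

```bash
sed -i 's/return np.arctan2(u,-v),/return np.arctan2(-u,-v),/' h.py
python3 -m creep '[{"grip":0,"delta_pos":[0.5,0.2,-0.1],"rotation":[0,0,0]},{"grip":0,"delta_pos":[0.9,0.4,-0.2],"rotation":[0,0,0]},{"grip":0,"delta_pos":[1,0.42,-0.2],"rotation":[0,0,0]}]'
python3 -m creep '[{"grip":0,"delta_pos":[0.45,0.2,0],"rotation":[0,0,0]},{"grip":0,"delta_pos":[0.9,0.4,0],"rotation":[0,0,0]},{"grip":0,"delta_pos":[1,0.42,0],"rotation":[0,0,0]}]'
python3 -m creep '[{"grip":0,"delta_pos":[0.45,0.2,0],"rotation":[0,0,0]},{"grip":0,"delta_pos":[0.9,0.4,0],"rotation":[0,0,0]},{"grip":0,"delta_pos":[1,0.42,0],"rotation":[0,0,0]}]'
python3 -m creep '[{"grip":0,"delta_pos":[0.45,0.2,0],"rotation":[0,0,0]},{"grip":0,"delta_pos":[0.9,0.4,0],"rotation":[0,0,0]},{"grip":0,"delta_pos":[1,0.42,0],"rotation":[0,0,0]}]'
python3 -c "
from h import *
print(to(*nutpose(.14,11.5)))"
```

```text
clock: 0.9
tool_pos: [0.3463, 0.5383, 0.2708]
orientation: [-179.9, -0.0, -23.6]
force: [0.0, 0.8, 0.2]
opening: 0.0879
gripper_force: 0.0
clock: 1.2
tool_pos: [0.4211, 0.4592, 0.269]
orientation: [-180.0, -0.0, -23.6]
force: [-0.1, -0.3, -0.5]
opening: 0.0878
gripper_force: 0.0
clock: 1.5
tool_pos: [0.496, 0.381, 0.2687]
orientation: [180.0, -0.0, -23.6]
force: [0.1, 0.8, 0.8]
opening: 0.0875
gripper_force: 0.0
clock: 1.8
tool_pos: [0.5711, 0.3028, 0.2684]
orientation: [180.0, -0.0, -23.7]
force: [-0.0, 0.1, 0.6]
opening: 0.0876
gripper_force: 0.0
(array([0.951, 0.413, 0.151]), array([-0.275, -0.097,  0.672]))
```

```bash
python3 -m creep '[{"grip":0,"delta_pos":[0.2,0.1,0],"rotation":[-0.275,-0.097,0.672]},{"grip":0,"delta_pos":[0.4,0.2,0],"rotation":[-0.275,-0.097,0.672]},{"grip":0,"delta_pos":[0.6,0.3,0],"rotation":[-0.275,-0.097,0.672]},{"grip":0,"delta_pos":[0.8,0.35,0.1],"rotation":[-0.275,-0.097,0.672]},{"grip":0,"delta_pos":[0.95,0.41,0.15],"rotation":[-0.275,-0.097,0.672]}]'
python3 -m creep '[{"grip":0,"delta_pos":[0,0,0],"rotation":[0,0,0]}]'
python3 -c "
from h import *
print(to(*nutpose(.14,11.5)))"
```

```text
clock: 2.3
tool_pos: [0.6402, 0.2305, 0.2527]
orientation: [163.1, -0.2, -63.5]
force: [-0.3, -0.5, -0.2]
opening: 0.088
gripper_force: 0.0
clock: 2.4
tool_pos: [0.6408, 0.2291, 0.2497]
orientation: [162.8, -0.2, -63.5]
force: [0.3, 0.3, -0.4]
opening: 0.0879
gripper_force: 0.0
(array([ 0.024,  0.014, -0.034]), array([-0.091, -0.034,  0.232]))
```

```bash
python3 -m creep '[{"grip":0,"delta_pos":[0.02,0.01,-0.03],"rotation":[-0.091,-0.034,0.232]},{"grip":0,"delta_pos":[0.02,0.01,-0.03],"rotation":[-0.091,-0.034,0.232]},{"grip":0,"delta_pos":[0.02,0.01,-0.03],"rotation":[-0.091,-0.034,0.232]},{"grip":0,"delta_pos":[0.02,0.01,-0.03],"rotation":[-0.091,-0.034,0.232]}]'
python3 - <<'E'
from h import *
print(to(*nutpose(.14,11.5)));print(to(*nutpose(.049,11.5)));print(ctrl.get_obs()["joint_pos"].round(0))
T=cam("top");S=cam("side")
c=lambda s,x,y,w,h,k:cv2.resize(s["color"][y:y+h,x:x+w,::-1],None,fx=k,fy=k,interpolation=cv2.INTER_CUBIC)
cv2.imwrite("pics/a1.png",np.hstack([c(T,150,140,100,100,4),c(S,170,70,100,100,4)]))
E
```

```text
clock: 2.8
tool_pos: [0.6407, 0.2288, 0.2555]
orientation: [155.7, -4.6, -83.8]
force: [0.1, 0.3, -0.2]
opening: 0.0878
gripper_force: 0.0
(array([ 0.019, -0.015,  0.018]), array([-0.004,  0.001,  0.004]))
(array([ 0.02 , -0.01 ,  0.928]), array([-0.004,  0.001,  0.004]))
[  32.   36.   26.   -7. -103.  -27.]
```

View pics/a1.png

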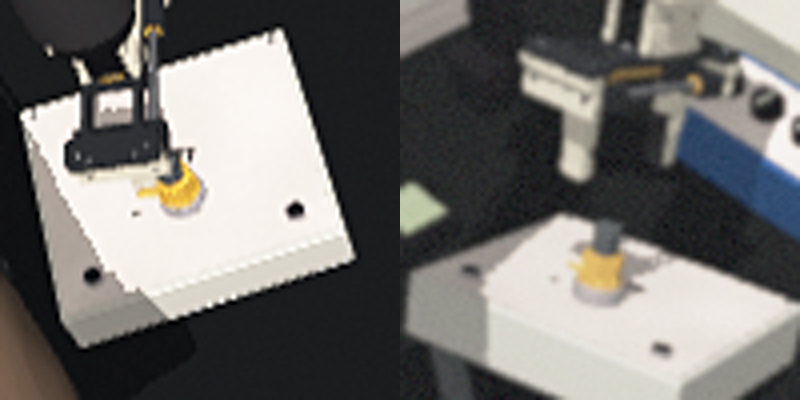

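The gripper body is at T crop (118,150) and its two fingers are at S crop (578,170) and (672,150). I'll project the tool points to check the alignment.

Run:
```python
from h import *
T=cam("top");S=cam("side");o,q,Q=cur()
for n,v in(("tip+y",(0,.055,.022)),("tip-y",(0,-.055,.022)),("body",(0,0,-.05)),("body x+",(.039,0,-.05)),("body x-",(-.039,0,-.05)),("body y+",(0,.09,-.05)),("body y-",(0,-.09,-.05))):
    X=q+Q.apply(v);print(n,((proj(T,X)-[150,140])*4).round(),((proj(S,X)-[170,70])*4+[400,0]).round())
```

```text
tip+y [146. 184.] [569. 176.]
tip-y [145.  79.] [655. 160.]
body [122.  87.] [626.  86.]
body x+ [167.  80.] [661. 101.]
body x- [77. 94.] [593.  71.]
body y+ [122. 178.] [551.  96.]
body y- [122.   2.] [694.  77.]
```

```bash
python3 -m creep '[{"grip":0,"delta_pos":[0.02,-0.01,0.3],"rotation":[-0.004,0,0.004]},{"grip":0,"delta_pos":[0.02,-0.01,0.6],"rotation":[-0.004,0,0.004]},{"grip":0,"delta_pos":[0.02,-0.01,0.8],"rotation":[-0.004,0,0.004]},{"grip":0,"delta_pos":[0.02,-0.01,0.93],"rotation":[-0.004,0,0.004]},{"grip":0,"delta_pos":[0.02,-0.01,0.93],"rotation":[-0.004,0,0.004]}]'
python3 -m creep '[{"grip":0.3,"delta_pos":[0,0,0],"rotation":[0,0,0]},{"grip":0.5,"delta_pos":[0,0,0],"rotation":[0,0,0]},{"grip":0.55,"delta_pos":[0,0,0],"rotation":[0,0,0]}]'
python3 -c "
from h import *
print(to(*nutpose(.049,11.5)));print(ctrl.get_obs())"
```

```text
clock: 3.5
tool_pos: [0.6033, 0.2155, 0.1713]
orientation: [155.4, -4.8, -84.0]
force: [0.1, 0.6, 0.6]
opening: 0.0875
gripper_force: 0.0
clock: 3.8
tool_pos: [0.6052, 0.2158, 0.1728]
orientation: [155.6, -4.7, -84.1]
force: [0.1, -0.1, -0.1]
opening: 0.0689
gripper_force: 0.0
(array([-0.004, -0.003,  0.019]), array([-0.002,  0.001,  0.001]))
{'clock': 3.8, 'joint_pos': array([ 32.8809545 ,  35.23588396,  13.36449083,  -6.95650294,
       -92.02651751, -26.79606727]), 'qvel': array([-0.10061419,  0.1935945 , -0.39978177, -0.17719776,  0.07095519,
        0.02012918]), 'tau': array([ 7.82315782e-02, -7.47585654e+01,  2.72413749e+01,  6.49616003e+00,
       -1.36214174e+00, -3.19479173e-02]), 'tool_pos': array([0.60518209, 0.21583427, 0.17283048]), 'orientation': array([155.57758743,  -4.71457246, -84.12098955]), 'force': array([ 0.11201085, -0.09141603, -0.14222992]), 'moment': array([ 0.45254366, -1.39536555, -0.01818922]), 'gripper_force': 0.0, 'opening': 0.06887634530195975}
```

```bash
python3 -m creep '[{"grip":0.6,"delta_pos":[0,0,0],"rotation":[0,0,0]},{"grip":0.7,"delta_pos":[0,0,0],"rotation":[0,0,0]},{"grip":0.8,"delta_pos":[0,0,0],"rotation":[0,0,0]},{"grip":0.8,"delta_pos":[0,0,0],"rotation":[0,0,0]}]'
python3 -m creep '[{"grip":0.8,"delta_pos":[0,0,0],"rotation":[0,0,0]},{"grip":0.8,"delta_pos":[0,0,0],"rotation":[0,0,0]},{"grip":0.8,"delta_pos":[0,0,0],"rotation":[0,0,0]}]'
python3 -c "
from h import *
print(to(*nutpose(.049,11.5)));o=ctrl.get_obs();print(o['force'],o['moment'],cur()[2].inv().apply(o['force']))"
```

```text
clock: 4.2
tool_pos: [0.6042, 0.2154, 0.1721]
orientation: [155.4, -4.8, -84.1]
force: [-8.8, 1.0, 12.7]
opening: 0.0375
gripper_force: 6.8
clock: 4.5
tool_pos: [0.6028, 0.2154, 0.1729]
orientation: [155.3, -4.8, -84.1]
force: [-6.8, 1.0, 6.7]
opening: 0.0337
gripper_force: 30.0
(array([-0.006, -0.025,  0.009]), array([0.002, 0.   , 0.001]))
[-6.80482001  1.00942367  6.74719233] [ 0.41242675  1.93996804 -0.41421814] [-1.13848021  8.92453543 -3.45045594]
```

```bash
python3 -m creep '[{"grip":0.8,"delta_pos":[0,0.02,0],"rotation":[0,0,0]},{"grip":0.8,"delta_pos":[0,0.02,0],"rotation":[0,0,0.08]},{"grip":0.8,"delta_pos":[0,0.02,0],"rotation":[0,0,0.16]},{"grip":0.8,"delta_pos":[0,0.02,0],"rotation":[0,0,0.22]},{"grip":0.8,"delta_pos":[0,0.02,0],"rotation":[0,0,0.22]}]'
cat >> h.py <<'E'
def st():
    o,q,Q=cur();up,y,n=frame();ty=Q.apply([0,1,0])
    print("tool ang cw from uphill",np.degrees(np.arctan2(-ty@y,ty@up)).round(2),"uphill/y/h mm",((q-SEAT)@np.c_[up,y,n]*1e3).round(1),"F tool",Q.inv().apply(o["force"]).round(1),"M tool",Q.inv().apply(o["moment"]).round(2),"tilt",np.degrees(np.arccos(-Q.apply([0,0,1])@n)).round(2),"open",round(o["opening"],4))
E
python3 -c "
from h import *
st()"
```

```text
clock: 5.0
tool_pos: [0.6024, 0.2153, 0.1731]
orientation: [158.3, -12.6, -102.6]
force: [-3.2, 0.1, 2.8]
opening: 0.0335
gripper_force: 30.0
tool ang cw from uphill 31.32 uphill/y/h mm [ 3.1  0.  50. ] F tool [ 1.2  3.8 -1.2] M tool [ 0.07 -0.28 -0.01] tilt 0.05 open 0.0335
```

```bash
python3 -m creep '[{"grip":0.8,"delta_pos":[0,0.01,0],"rotation":[0,0,0.08]},{"grip":0.8,"delta_pos":[0,0.01,0],"rotation":[0,0,0.16]},{"grip":0.8,"delta_pos":[0,0.01,0],"rotation":[0,0,0.24]},{"grip":0.8,"delta_pos":[0,0.01,0],"rotation":[0,0,0.24]}]'
python3 -c "
from h import *
st()"
python3 -m creep '[{"grip":0.8,"delta_pos":[0,0,0],"rotation":[0,0,0.03]},{"grip":0.8,"delta_pos":[0,0,0],"rotation":[0,0,0.03]}]'
python3 -c "
from h import *
st()"
python3 -m creep '[{"grip":0.8,"delta_pos":[0,0,0],"rotation":[0,0,0.02]},{"grip":0.8,"delta_pos":[0,0,0],"rotation":[0,0,0.02]}]'
python3 -c "
from h import *
st()"
```

```text
clock: 5.4
tool_pos: [0.602, 0.2154, 0.1733]
orientation: [164.3, -19.6, -123.8]
force: [-0.4, -1.9, 2.2]
opening: 0.0338
gripper_force: 29.9
tool ang cw from uphill 52.81 uphill/y/h mm [ 3.5 -0.1 50. ] F tool [ 2.5 -0.3 -1.6] M tool [ 1.21 -0.43  0.04] tilt 0.06 open 0.0338
clock: 5.6
tool_pos: [0.602, 0.2154, 0.1733]
orientation: [165.2, -20.3, -126.3]
force: [-0.4, -1.2, 2.3]
opening: 0.0336
gripper_force: 29.9
tool ang cw from uphill 55.31 uphill/y/h mm [ 3.5 -0.2 50. ] F tool [ 2.   0.  -1.8] M tool [ 1.24 -0.33  0.07] tilt 0.06 open 0.0336
clock: 5.8
tool_pos: [0.6019, 0.2154, 0.1733]
orientation: [165.8, -20.7, -128.2]
force: [-0.6, -2.3, 3.0]
opening: 0.0338
gripper_force: 29.9
tool ang cw from uphill 57.14 uphill/y/h mm [ 3.6 -0.2 50. ] F tool [ 3.1 -0.4 -2.2] M tool [ 1.32 -0.28 -0.  ] tilt 0.06 open 0.0338
```

```bash
python3 -m creep '[{"grip":0.8,"delta_pos":[0,0,0],"rotation":[0,0,0.03]},{"grip":0.8,"delta_pos":[0,0,0],"rotation":[0,0,0.03]}]'
python3 -c "
from h import *
st()"
python3 -m creep '[{"grip":0.8,"delta_pos":[0,0,0],"rotation":[0,0,0.015]},{"grip":0.8,"delta_pos":[0,0,0],"rotation":[0,0,0.015]}]'
python3 -c "
from h import *
st()"
python3 -m creep '[{"grip":0.8,"delta_pos":[0,0,0],"rotation":[0,0,0.015]},{"grip":0.8,"delta_pos":[0,0,0],"rotation":[0,0,0.015]}]'
python3 -c "
from h import *
st()"
```

```text
clock: 6.0
tool_pos: [0.6019, 0.2154, 0.1733]
orientation: [166.8, -21.4, -131.1]
force: [-0.8, -1.9, 3.2]
opening: 0.0337
gripper_force: 29.9
tool ang cw from uphill 59.91 uphill/y/h mm [ 3.6 -0.2 50. ] F tool [ 3.  -0.1 -2.3] M tool [ 1.38 -0.24  0.06] tilt 0.06 open 0.0337
clock: 6.2
tool_pos: [0.6019, 0.2155, 0.1733]
orientation: [167.4, -21.7, -132.6]
force: [-0.0, -3.0, 3.5]
opening: 0.034
gripper_force: 29.9
tool ang cw from uphill 61.36 uphill/y/h mm [ 3.6 -0.2 50. ] F tool [ 3.3 -1.4 -2.8] M tool [ 1.56 -0.09  0.01] tilt 0.06 open 0.034
clock: 6.4
tool_pos: [0.6019, 0.2155, 0.1733]
orientation: [168.0, -22.0, -134.1]
force: [0.5, -3.8, 5.2]
opening: 0.0334
gripper_force: 29.9
tool ang cw from uphill 62.78 uphill/y/h mm [ 3.6 -0.3 50. ] F tool [ 4.1 -2.1 -4.4] M tool [ 1.81  0.08 -0.01] tilt 0.06 open 0.0334
```

```bash
python3 -m creep '[{"grip":0.8,"delta_pos":[0,0,0],"rotation":[0,0,0.012]},{"grip":0.8,"delta_pos":[0,0,0],"rotation":[0,0,0.012]}]' | tail -1
python3 -c "
from h import *
st()"
python3 -m creep '[{"grip":0.8,"delta_pos":[0,0,0],"rotation":[0,0,0.012]},{"grip":0.8,"delta_pos":[0,0,0],"rotation":[0,0,0.012]}]' | tail -1
python3 -c "
from h import *
st()
T=cam('top');S=cam('side')
c=lambda s,x,y,w,h,k:cv2.resize(s['color'][y:y+h,x:x+w,::-1],None,fx=k,fy=k,interpolation=cv2.INTER_CUBIC)
cv2.imwrite('pics/a2.png',np.hstack([c(T,172,162,44,44,9),c(S,199,113,44,44,9)]))"
```

```text
gripper_force: 30.0
tool ang cw from uphill 63.84 uphill/y/h mm [ 3.6 -0.3 50. ] F tool [ 3.7 -2.4 -2.8] M tool [ 2.03  0.18 -0.49] tilt 0.06 open 0.0337
gripper_force: 30.0
tool ang cw from uphill 64.95 uphill/y/h mm [ 3.6 -0.3 49.9] F tool [ 5.6 -2.1 -4.5] M tool [ 2.16  0.33 -0.52] tilt 0.06 open 0.0337
```

View pics/a2.png

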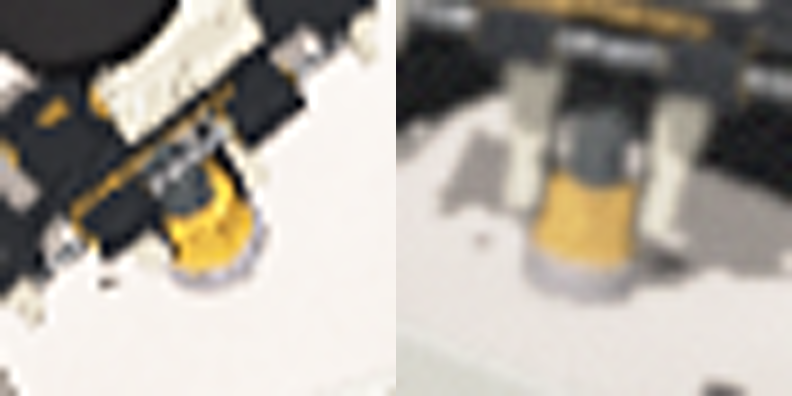

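The shoulder was felt at a tool angle of about 63.4°, where Mz jumped to −0.5. The picture shows the gripper at T crop (190,130) astride the nut, with the pointer turned away behind it. I'll release and retreat.

```bash
python3 -m creep '[{"grip":0.6,"delta_pos":[0,0,0],"rotation":[0,0,-0.012]},{"grip":0.4,"delta_pos":[0,0,0],"rotation":[0,0,-0.012]},{"grip":0.2,"delta_pos":[0,0,0],"rotation":[0,0,-0.012]},{"grip":0,"delta_pos":[0,0,0],"rotation":[0,0,-0.012]}]'|tail -2
python3 -m creep '[{"grip":0,"delta_pos":[0,0,-0.4],"rotation":[0,0,0]},{"grip":0,"delta_pos":[0,0,-0.8],"rotation":[0,0,0]},{"grip":0,"delta_pos":[0,0,-1],"rotation":[0,0,0]}]'
python3 - <<'E'
from h import *
f=open("h.py").read();up,y,n=frame();s=SEAT+up*.0024-y*.0009
open("h.py","w").write(f.replace("SEAT=np.array([.5848,.2102,.1265])","SEAT=np.array(%s)"%np.round(s,4).tolist())+'''
SP=np.array([.630,-.2968,.003]);SY=-4.7
def pick(z):
    a=np.radians(SY);sx=np.array([np.cos(a),np.sin(a),0]);x=-sx;zz=np.array([0,0,-1.]);p=SP-.025*sx;p[2]=z
    return p,Ro.from_matrix(np.c_[x,np.cross(zz,x),zz])
''')
print(s)
E
python3 -c "
from h import *
print(SEAT,to(*pick(.2)),ctrl.get_obs()['joint_pos'].round())"
```

```text
opening: 0.0539
gripper_force: 0.0
clock: 7.6
tool_pos: [0.6439, 0.2279, 0.2668]
orientation: [168.5, -22.0, -135.3]
force: [0.7, -0.8, -0.4]
opening: 0.0776
gripper_force: 0.0
[0.58245969 0.21045334 0.12751428]
[0.5825 0.2105 0.1275] (array([ 3.414, -3.792,  1.371]), array([ 0.013, -0.282,  0.516])) [  32.   36.   27.   -7. -105.  -80.]
```

```bash
python3 -m creep '[{"grip":0,"delta_pos":[0.2,-0.2,0],"rotation":[0.013,-0.282,0.516]},{"grip":0,"delta_pos":[0.4,-0.4,0],"rotation":[0.013,-0.282,0.516]},{"grip":0,"delta_pos":[0.6,-0.6,0],"rotation":[0.013,-0.282,0.516]},{"grip":0,"delta_pos":[0.8,-0.8,0],"rotation":[0.013,-0.282,0.516]},{"grip":0,"delta_pos":[0.9,-1,0.1],"rotation":[0.013,-0.282,0.516]}]'|head -3
python3 -c "
from h import *
print(to(*pick(.2)))"
```

```text
clock: 8.1
tool_pos: [0.6435, 0.0913, 0.2724]
orientation: [179.4, -4.6, -176.3]
(array([ 0.571, -3.836,  0.732]), array([ 0.003, -0.051,  0.093]))
```

```bash
python3 -m creep '[{"grip":0,"delta_pos":[0.1,-0.4,0.1],"rotation":[0.003,-0.051,0.093]},{"grip":0,"delta_pos":[0.15,-0.8,0.15],"rotation":[0.003,-0.051,0.093]},{"grip":0,"delta_pos":[0.15,-1,0.2],"rotation":[0.003,-0.051,0.093]}]'|head -3
python3 -c "
from h import *
print(to(*pick(.2)))"
```

```text
clock: 8.4
tool_pos: [0.6314, -0.0103, 0.2512]
orientation: [-179.9, -0.3, 175.5]
(array([ 0.039, -2.856,  0.516]), array([-0.001, -0.004,  0.003]))
```

```bash
python3 -m creep '[{"grip":0,"delta_pos":[0,-0.45,0.1],"rotation":[0,0,0]},{"grip":0,"delta_pos":[0,-0.9,0.15],"rotation":[0,0,0]},{"grip":0,"delta_pos":[0,-1,0.2],"rotation":[0,0,0]}]'|head -3
python3 -m creep '[{"grip":0,"delta_pos":[0,-0.45,0.1],"rotation":[0,0,0]},{"grip":0,"delta_pos":[0,-0.9,0.15],"rotation":[0,0,0]},{"grip":0,"delta_pos":[0,-1,0.2],"rotation":[0,0,0]}]'|head -3
python3 -m creep '[{"grip":0,"delta_pos":[0,-0.4,0.2],"rotation":[0,0,0]},{"grip":0,"delta_pos":[0.02,-0.8,0.6],"rotation":[0,0,0]},{"grip":0,"delta_pos":[0.02,-0.82,0.8],"rotation":[0,0,0]},{"grip":0,"delta_pos":[0.02,-0.82,0.8],"rotation":[0,0,0]}]'|head -3
python3 -c "
from h import *
print(to(*pick(.1)),to(*pick(.028)))
T=cam('top');S=cam('side');o,q,Q=cur()
c=lambda s,x,y,w,h,k:cv2.resize(s['color'][y:y+h,x:x+w,::-1],None,fx=k,fy=k,interpolation=cv2.INTER_CUBIC)
cv2.imwrite('pics/a3.png',np.hstack([c(T,265,140,90,85,4),c(S,275,170,110,85,4)]))
print((proj(T,q)-[265,140])*4)"
```

```text
clock: 8.7
tool_pos: [0.6244, -0.1111, 0.2304]
orientation: [-179.9, -0.4, 175.5]
clock: 9.0
tool_pos: [0.6168, -0.2106, 0.2103]
orientation: [-179.9, -0.4, 175.5]
clock: 9.4
tool_pos: [0.606, -0.2894, 0.1267]
orientation: [-180.0, -0.8, 175.5]
(array([ 0.001, -0.054,  0.267]), array([-0.   , -0.009,  0.002])) (array([-0.009, -0.054,  0.987]), array([-0.   , -0.009,  0.002]))
[239.17460502 157.64947969]
```

View pics/a3.png

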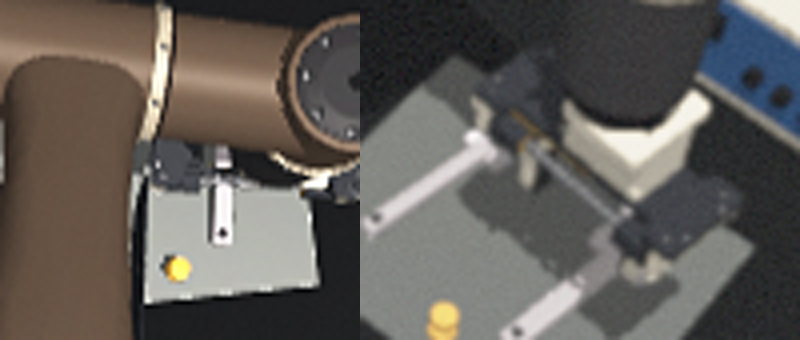

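The two fingers straddle the larger spanner's handle at S crop (525,165) and (640,260), and the adapter and small spanner are clear. I'll descend.

```bash
python3 -m creep '[{"grip":0,"delta_pos":[0,-0.05,0.4],"rotation":[0,-0.008,0]},{"grip":0,"delta_pos":[0,-0.05,0.75],"rotation":[0,-0.008,0]},{"grip":0,"delta_pos":[0,-0.05,0.9],"rotation":[0,-0.008,0]},{"grip":0,"delta_pos":[0,-0.05,0.97],"rotation":[0,-0.008,0]},{"grip":0,"delta_pos":[0,-0.05,0.97],"rotation":[0,-0.008,0]}]'
python3 -c "
from h import *
print(to(*pick(.027)))"
```

```text
clock: 10.0
tool_pos: [0.6085, -0.2939, 0.0349]
orientation: [-179.9, 0.3, 175.7]
force: [0.2, -0.9, -0.2]
opening: 0.0877
gripper_force: 0.0
(array([ 0.034, -0.011,  0.079]), array([-0.001,  0.004,  0.005]))
```

```bash
python3 -m creep '[{"grip":0.2,"delta_pos":[0,-0.01,0.08],"rotation":[0,0.003,0.004]},{"grip":0.5,"delta_pos":[0,-0.01,0.08],"rotation":[0,0.003,0.004]},{"grip":0.7,"delta_pos":[0,-0.01,0.08],"rotation":[0,0.003,0.004]}]'
python3 -c "
from h import *
print(to(*pick(.027)))"
python3 -m creep '[{"grip":0.9,"delta_pos":[0,0,0],"rotation":[0,0,0]},{"grip":0.9,"delta_pos":[0,0,0],"rotation":[0,0,0]},{"grip":0.9,"delta_pos":[0,0,0],"rotation":[0,0,0]},{"grip":0.9,"delta_pos":[0,0,0],"rotation":[0,0,0]},{"grip":0.9,"delta_pos":[0,0,0],"rotation":[0,0,0]}]'
python3 -c "
from h import *
print(to(*pick(.027)))"
```

```text
clock: 10.3
tool_pos: [0.6079, -0.2955, 0.0268]
orientation: [-179.9, 0.1, 175.3]
force: [1.2, -0.2, -0.1]
opening: 0.0693
gripper_force: 0.0
(array([ 0.028,  0.005, -0.002]), array([-0.001,  0.001, -0.   ]))
clock: 10.8
tool_pos: [0.6074, -0.2954, 0.0261]
orientation: [-179.9, 0.0, 175.3]
force: [-0.3, -0.2, 0.6]
opening: 0.0295
gripper_force: 0.0
(array([ 0.024,  0.004, -0.009]), array([-0.001,  0.   , -0.   ]))
```

```bash
python3 -m creep '[{"grip":1,"delta_pos":[0,0,0],"rotation":[0,0,0]},{"grip":1,"delta_pos":[0,0,0],"rotation":[0,0,0]},{"grip":1,"delta_pos":[0,0,0],"rotation":[0,0,0]},{"grip":1,"delta_pos":[0,0,0],"rotation":[0,0,0]}]'
python3 -m creep '[{"grip":1,"delta_pos":[0,0,-0.3],"rotation":[0,0,0]},{"grip":1,"delta_pos":[0,0,-0.8],"rotation":[0,0,0]},{"grip":1,"delta_pos":[0,0,-1],"rotation":[0,0,0]}]'
python3 -m creep '[{"grip":1,"delta_pos":[0,0.2,-0.4],"rotation":[0,0,0]},{"grip":1,"delta_pos":[0,0.5,-0.8],"rotation":[0,0,0]},{"grip":1,"delta_pos":[0,0.9,-1],"rotation":[0,0,0]},{"grip":1,"delta_pos":[0,0.9,-1],"rotation":[0,0,0]}]'
python3 - <<'E'
from h import *
T=cam("top");S=cam("side");o,q,Q=cur();print(o["joint_pos"].round())
c=lambda s,x,y,w,h,k:cv2.resize(s["color"][y:y+h,x:x+w,::-1],None,fx=k,fy=k,interpolation=cv2.INTER_CUBIC)
cv2.imwrite("pics/a4.png",np.hstack([c(T,235,110,100,110,4),c(S,260,100,100,110,4)]))
for n,v in(("TCP",(0,0,0)),("jawC",(-.095,0,.012)),("tipL",(-.118,.025,.012)),("tipR",(-.118,-.025,.012)),("end",(.077,0,.012))):
    X=q+Q.apply(v);print(n,((proj(T,X)-[235,110])*4).round(),((proj(S,X)-[260,100])*4+[400,0]).round())
E
```

```text
clock: 11.2
tool_pos: [0.6074, -0.2954, 0.0261]
orientation: [-179.9, 0.0, 175.3]
force: [-0.3, 1.1, -0.4]
opening: 0.0198
gripper_force: 30.0
clock: 11.5
tool_pos: [0.609, -0.2959, 0.1302]
orientation: [-179.8, 0.3, 175.3]
force: [1.5, -0.2, -1.6]
opening: 0.0198
gripper_force: 30.0
clock: 11.9
tool_pos: [0.6167, -0.2021, 0.23]
orientation: [-179.9, 0.4, 175.5]
force: [0.4, -0.3, -2.9]
opening: 0.0197
gripper_force: 30.0
[ -1.  19.  -5.   0. -66. -94.]
TCP [285. 261.] [619. 340.]
jawC [289. 159.] [705. 289.]
tipL [263. 133.] [702. 256.]
tipR [317. 136.] [750. 293.]
end [279. 347.] [541. 403.]
```

View pics/a4.png

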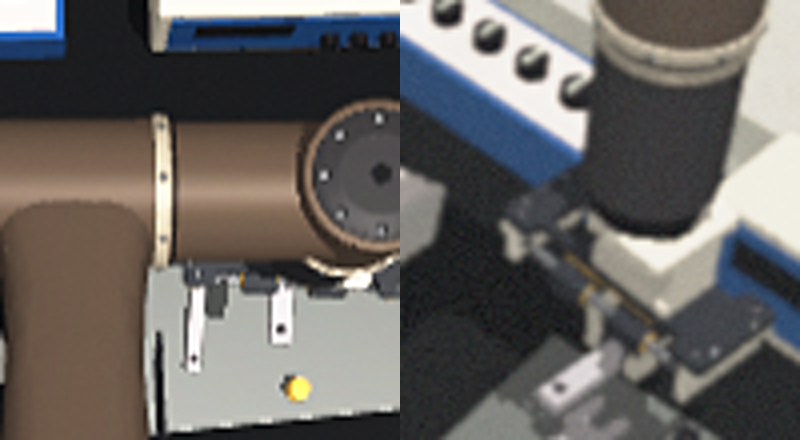

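The larger spanner is held. Its handle end is at T crop (281,345), against a predicted (279,347), so the jaw centre is 95 mm from the TCP as assumed. I'll carry it to above the nut.

```bash
cat >> h.py <<'E'
def spose(h,ang,r=.095):
    p,R=nutpose(h,ang);return p+r*R.apply([1,0,0]),R
E
python3 -m creep '[{"grip":1,"delta_pos":[0,0.45,-0.2],"rotation":[0,0,0]},{"grip":1,"delta_pos":[0,0.9,-0.5],"rotation":[0,0,0]},{"grip":1,"delta_pos":[0,1,-0.6],"rotation":[0,0,0]}]'|head -3
python3 -c "
from h import *
print(spose(.13,63)[0],to(*spose(.13,63)))"
```

```text
clock: 12.3
tool_pos: [0.6234, -0.1037, 0.2866]
orientation: [-179.9, 0.1, 175.3]
[0.57370552 0.16299306 0.2810928 ] (array([0.713, 2.618, 0.05 ]), array([-0.016,  0.286, -0.525]))
```

```bash
python3 -m creep '[{"grip":1,"delta_pos":[0.05,0.2,-0.05],"rotation":[-0.016,0.286,-0.525]},{"grip":1,"delta_pos":[0.1,0.4,-0.05],"rotation":[-0.016,0.286,-0.525]},{"grip":1,"delta_pos":[0.15,0.6,-0.05],"rotation":[-0.016,0.286,-0.525]},{"grip":1,"delta_pos":[0.2,0.8,-0.05],"rotation":[-0.016,0.286,-0.525]},{"grip":1,"delta_pos":[0.25,1,-0.05],"rotation":[-0.016,0.286,-0.525]}]'|head -3
python3 -c "
from h import *
print(to(*spose(.13,63)))"
```

```text
clock: 12.8
tool_pos: [0.6061, -0.0044, 0.2891]
orientation: [172.0, -18.9, -145.1]
(array([-0.681,  1.563,  0.07 ]), array([-0.002,  0.054, -0.104]))
```

```bash
python3 -m creep '[{"grip":1,"delta_pos":[-0.15,0.35,0],"rotation":[-0.002,0.054,-0.104]},{"grip":1,"delta_pos":[-0.3,0.7,0],"rotation":[-0.002,0.054,-0.104]},{"grip":1,"delta_pos":[-0.43,1,0],"rotation":[-0.002,0.054,-0.104]},{"grip":1,"delta_pos":[-0.43,1,0],"rotation":[-0.002,0.054,-0.104]}]'|head -3
python3 -c "
from h import *
print(to(*spose(.13,63)))"
```

```text
clock: 13.2
tool_pos: [0.5867, 0.1064, 0.2873]
orientation: [168.1, -22.0, -134.4]
(array([-0.314,  0.491,  0.042]), array([-0.001,  0.001, -0.   ]))
```

```bash
python3 -m creep '[{"grip":1,"delta_pos":[-0.2,0.3,0],"rotation":[0,0,0]},{"grip":1,"delta_pos":[-0.31,0.49,0.04],"rotation":[0,0,0]},{"grip":1,"delta_pos":[-0.31,0.49,0.04],"rotation":[0,0,0]},{"grip":1,"delta_pos":[-0.31,0.49,0.04],"rotation":[0,0,0]}]'|head -3
python3 - <<'E'
from h import *
print(to(*spose(.13,63)));st()
T=cam("top");S=cam("side");o,q,Q=cur()
c=lambda s,x,y,w,h,k:cv2.resize(s["color"][y:y+h,x:x+w,::-1],None,fx=k,fy=k,interpolation=cv2.INTER_CUBIC)
cv2.imwrite("pics/a5.png",np.hstack([c(T,165,130,67,80,6),c(S,190,85,66,80,6)]))
for n,v in(("jawC",(-.095,0,.018)),("tipL",(-.118,.024,.018)),("tipR",(-.118,-.024,.018))):
    X=q+Q.apply(v);print(n,((proj(T,X)-[165,130])*6).round(),((proj(S,X)-[190,85])*6+[402,0]).round())
up,y,n=frame();X=SEAT+.072*n;print("loadtop",((proj(T,X)-[165,130])*6).round(),((proj(S,X)-[190,85])*6+[402,0]).round())
E
```

```text
clock: 13.6
tool_pos: [0.5739, 0.1594, 0.2828]
orientation: [168.2, -22.0, -134.6]
(array([-0.029,  0.025,  0.012]), array([-0.001,  0.002, -0.002]))
tool ang cw from uphill 63.18 uphill/y/h mm [ 86.1  46.7 131.2] F tool [-0.6 -0.5  1.9] M tool [ 0.91 -1.68 -0.02] tilt 0.2 open 0.0199
jawC [141. 261.] [607. 176.]
tipL [ 87. 264.] [570. 156.]
tipR [149. 214.] [651. 172.]
loadtop [152. 298.] [590. 242.]
```

View pics/a5.png

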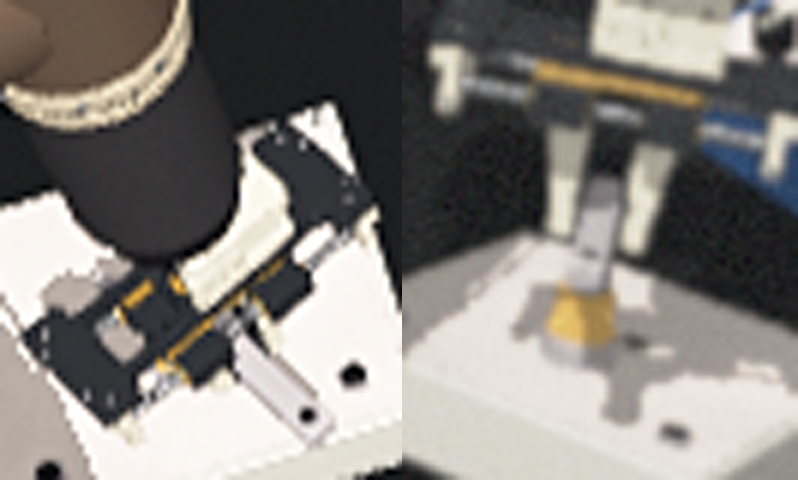

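The picture shows the spanner gripped with its handle end at T crop (310,420); the jaw is hidden behind the gripper. I'll descend along the normal in stages, watching the force.

```bash
python3 -m creep '[{"grip":1,"delta_pos":[-0.03,0.03,0.2],"rotation":[0,0,-0.002]},{"grip":1,"delta_pos":[-0.03,0.03,0.4],"rotation":[0,0,-0.002]},{"grip":1,"delta_pos":[-0.03,0.03,0.6],"rotation":[0,0,-0.002]},{"grip":1,"delta_pos":[-0.03,0.03,0.6],"rotation":[0,0,-0.002]},{"grip":1,"delta_pos":[-0.03,0.03,0.6],"rotation":[0,0,-0.002]}]'|head -3
python3 -c "
from h import *
st();print(to(*spose(.068,63)),to(*spose(.051,63)))"
```

```text
clock: 14.2
tool_pos: [0.5505, 0.1561, 0.2292]
orientation: [168.2, -21.9, -134.5]
tool ang cw from uphill 63.05 uphill/y/h mm [84.6 43.2 72.8] F tool [-0.8 -0.8  1.2] M tool [ 0.81 -1.68 -0.07] tilt 0.3 open 0.0197
(array([-0.   ,  0.001,  0.048]), array([-0.002,  0.003, -0.001])) (array([0.001, 0.002, 0.218]), array([-0.002,  0.003, -0.001]))
```

```bash
python3 -m creep '[{"grip":1,"delta_pos":[0,0,0.05],"rotation":[-0.002,0.003,0]},{"grip":1,"delta_pos":[0,0,0.08],"rotation":[-0.002,0.003,0]},{"grip":1,"delta_pos":[0,0,0.1],"rotation":[-0.002,0.003,0]}]'|head -1
python3 -c "
from h import *
st()"
python3 -m creep '[{"grip":1,"delta_pos":[0,0,0.04],"rotation":[0,0,0]},{"grip":1,"delta_pos":[0,0,0.08],"rotation":[0,0,0]},{"grip":1,"delta_pos":[0,0,0.08],"rotation":[0,0,0]}]'|head -1
python3 -c "
from h import *
st();print(to(*spose(.051,63)))"
```

```text
clock: 14.5
tool ang cw from uphill 63.01 uphill/y/h mm [84.4 42.4 62.1] F tool [-0.8 -1.1  2.7] M tool [ 0.87 -1.7  -0.04] tilt 0.06 open 0.0195
clock: 14.8
tool ang cw from uphill 63.01 uphill/y/h mm [84.7 42.3 53.5] F tool [-0.4 -0.7  2.7] M tool [ 0.99 -1.6   0.02] tilt 0.09 open 0.0197
(array([ 0.003, -0.008,  0.025]), array([ 0.001, -0.001, -0.   ]))
```

```bash
python3 -m creep '[{"grip":1,"delta_pos":[0,0,0.025],"rotation":[0,0,0]},{"grip":1,"delta_pos":[-0.002,0.066,0.025],"rotation":[0,0,0.0444]},{"grip":1,"delta_pos":[-0.002,0.066,0.025],"rotation":[0,0,0.0444]}]'|head -1
python3 -c "
from h import *
st()"
python3 -m creep '[{"grip":1,"delta_pos":[-0.001,0.033,0],"rotation":[0,0,0.0222]},{"grip":1,"delta_pos":[-0.001,0.033,0],"rotation":[0,0,0.0222]}]'|head -1
python3 -c "
from h import *
st()"
python3 -m creep '[{"grip":1,"delta_pos":[-0.001,0.033,0],"rotation":[0,0,0.0222]},{"grip":1,"delta_pos":[-0.001,0.033,0],"rotation":[0,0,0.0222]}]'|head -1
python3 -c "
from h import *
st()"
python3 -m creep '[{"grip":1,"delta_pos":[-0.001,0.033,0],"rotation":[0,0,0.0222]},{"grip":1,"delta_pos":[-0.001,0.033,0],"rotation":[0,0,0.0222]}]'|head -1
python3 -c "
from h import *
st();print(to(*spose(.051,73)))"
```

```text
clock: 15.1
tool ang cw from uphill 67.05 uphill/y/h mm [87.6 36.  51.6] F tool [-1.5 -1.2  1.9] M tool [ 1.01 -1.64  0.03] tilt 0.05 open 0.0203
clock: 15.3
tool ang cw from uphill 68.93 uphill/y/h mm [88.5 33.3 51.8] F tool [-1.9 -1.4  3.2] M tool [ 1.03 -1.77  0.08] tilt 0.04 open 0.0196
clock: 15.5
tool ang cw from uphill 70.93 uphill/y/h mm [89.5 30.3 51.8] F tool [-2.  -2.1  1.7] M tool [ 1.13 -1.88  0.13] tilt 0.04 open 0.0196
clock: 15.7
tool ang cw from uphill 72.92 uphill/y/h mm [90.5 27.3 51.8] F tool [-2.1 -3.1  2.2] M tool [ 1.34 -1.95  0.09] tilt 0.03 open 0.0196
(array([ 0.004, -0.004,  0.008]), array([ 0.   , -0.   ,  0.001]))
```

```bash
for i in 1; do :; done
python3 -m creep '[{"grip":1,"delta_pos":[-0.001,0.033,0],"rotation":[0,0,0.0222]},{"grip":1,"delta_pos":[-0.001,0.033,0],"rotation":[0,0,0.0222]}]'|head -1
python3 -c "
from h import *
st()"
python3 -m creep '[{"grip":1,"delta_pos":[-0.001,0.033,0],"rotation":[0,0,0.0222]},{"grip":1,"delta_pos":[-0.001,0.033,0],"rotation":[0,0,0.0222]}]'|head -1
python3 -c "
from h import *
st()"
python3 -m creep '[{"grip":1,"delta_pos":[-0.001,0.033,0],"rotation":[0,0,0.0222]},{"grip":1,"delta_pos":[-0.001,0.033,0],"rotation":[0,0,0.0222]}]'|head -1
python3 -c "
from h import *
st()"
python3 -m creep '[{"grip":1,"delta_pos":[-0.001,0.033,0],"rotation":[0,0,0.0222]},{"grip":1,"delta_pos":[-0.001,0.033,0],"rotation":[0,0,0.0222]}]'|head -1
python3 -c "
from h import *
st();print(to(*spose(.051,81)))"
```

```text
clock: 15.9
tool ang cw from uphill 74.92 uphill/y/h mm [91.6 24.4 51.7] F tool [ 0.6 -3.6  1.6] M tool [ 1.69 -1.54 -0.01] tilt 0.05 open 0.0197
clock: 16.1
tool ang cw from uphill 76.91 uphill/y/h mm [92.5 21.3 51.7] F tool [ 0.8 -5.2  2.2] M tool [ 2.13 -1.28 -0.06] tilt 0.07 open 0.0197
clock: 16.3
tool ang cw from uphill 78.91 uphill/y/h mm [93.2 18.1 51.7] F tool [ 0.4 -6.2  2.3] M tool [ 2.26 -1.11 -0.08] tilt 0.07 open 0.0195
clock: 16.5
tool ang cw from uphill 80.9 uphill/y/h mm [93.8 14.7 51.7] F tool [ 1.2 -5.5  1.8] M tool [ 2.31 -1.11 -0.06] tilt 0.08 open 0.019
(array([ 0.001, -0.001,  0.007]), array([ 0.   , -0.001,  0.001]))
```

```bash
python3 -m creep '[{"grip":1,"delta_pos":[-0.002,0.066,0],"rotation":[0,0,0.0444]},{"grip":1,"delta_pos":[-0.009,0.132,0],"rotation":[0,0,0.0889]},{"grip":1,"delta_pos":[-0.021,0.197,0],"rotation":[0,0,0.1333]},{"grip":1,"delta_pos":[-0.037,0.262,0],"rotation":[0,0,0.1778]},{"grip":1,"delta_pos":[-0.057,0.325,0],"rotation":[0,0,0.2222]}]'|head -1
python3 -c "
from h import *
st();print(to(*spose(.051,101)))"
python3 -m creep '[{"grip":1,"delta_pos":[-0.002,0.066,0],"rotation":[0,0,0.0444]},{"grip":1,"delta_pos":[-0.009,0.132,0],"rotation":[0,0,0.0889]},{"grip":1,"delta_pos":[-0.009,0.132,0],"rotation":[0,0,0.0889]}]'|head -1
python3 - <<'E'
from h import *
st();print(to(*spose(.051,109)),ctrl.get_obs()["joint_pos"].round())
T=cam("top");S=cam("side")
for s,(x,y,w,h) in((T,(175,165,40,35)),(S,(203,115,40,35))):
    c=s["color"][y:y+h,x:x+w].astype(int);br=c[:,:,0]-c[:,:,2]>60;dk=c.max(2)<130
    print("\n".join("%d "%(y+i)+"".join("o" if br[i,j] else "#" if dk[i,j] else "-" if c[i,j].max()<225 else "." for j in range(w)) for i in range(h)))
E
```

```text
clock: 17.0
tool ang cw from uphill 101.01 uphill/y/h mm [ 93.4 -18.2  51.7] F tool [-1.3 -6.   1.5] M tool [ 1.97 -1.75 -0.03] tilt 0.1 open 0.0199
(array([-0.001, -0.   ,  0.007]), array([-0.   , -0.001, -0.   ]))
clock: 17.3
tool ang cw from uphill 108.93 uphill/y/h mm [ 89.8 -31.3  51.5] F tool [-1.  -6.2  2.2] M tool [ 1.77 -1.75  0.19] tilt 0.12 open 0.0196
(array([-0.001, -0.003,  0.005]), array([-0.001, -0.001,  0.001])) [  37.   27.    4.   -9.  -91. -128.]
165 .-######--..............................
166 -#######--..............................
167 -########--.............................
168 #########--.............................
169 ##########--............................
170 ##########--............................
171 ###########------.......................
172 ###########------.......................
173 ############-----.......................
174 ############-----.......................
175 #############...........................
176 #############...........................
177 #############.....-#--#-................
178 #############-....-o-.#-................
[... 1820 characters left out ...]
oo-#oooo--------...----##
135 -----#----#--oooooooooo------........---
136 -----#----##--ooooo---------...........-
137 ------#-#-##-------###-------...........
138 -----###-##-###########-------..........
139 -----##----##########--------...........
140 -----------####-------------............
141 -----------##-----ooo--##----...........
142 ----------###---------####----..........
143 -----------#---------##------...........
144 ------------#--#----##------............
145 -------------------###---------.........
146 --------------------------------........
147 --------------------------------........
148 -----...------------------------........
149 .-........---------------------.........
```

Run:
```python
from h import *
T=cam("top")
for p,h in(((194.1,178.2),.02),((194.5,178),.02),((197.2,178.2),0),((194,177),0),((183.4,193),0)):print(p,h,ang(T,p,h))
up,y,n=frame()
for a in(1.65,1.75,1.8,1.95,1.1):
    print(a,proj(T,SEAT+.037*(-up*np.sin(a)-y*np.cos(a))+.02*n).round(1),"mark",proj(T,SEAT+.046*(-up*np.sin(a)-y*np.cos(a))).round(1))
print(T["color"][174:184,188:202].max(2));print((T["color"][174:184,188:202,0].astype(int)-T["color"][174:184,188:202,2]))
```

```text
(194.1, 178.2) 0.02 (np.float64(1.7887982851493203), np.float64(0.03723474361880986))
(194.5, 178) 0.02 (np.float64(1.8300917007390458), np.float64(0.037954678866604794))
(197.2, 178.2) 0 (np.float64(1.9330503644482493), np.float64(0.04877539626177708))
(194, 177) 0 (np.float64(1.6838093048901666), np.float64(0.055868336059082285))
(183.4, 193) 0 (np.float64(-0.014565378690142555), np.float64(0.04806102162047618))
1.65 [192.8 178.5] mark [193.8 179.2]
1.75 [193.7 178.3] mark [195. 179.]
1.8 [194.2 178.2] mark [195.6 178.9]
1.95 [195.6 178.2] mark [197.3 178.8]
1.1 [188.1 180.8] mark [188.1 182.1]
[[193 190 191 186 250 247 247 246 247 247 248 247 247 247]
 [255 238 237 236 250 241 249 249 249 249 249 247 247 247]
 [255 253 249 249 251 200 238 237 242 235 237 249 247 247]
 [208 254 248 248 254 160 121 133 186  69 170 251 248 247]
 [157 255 250 245 252 138 119 212 246  67 221 252 249 249]
 [160 255 251 242 245 151 138 254 251  47 242 239 252 239]
 [186 255 246 250 241 138  84 194 211  84 249 174 245 167]
 [204 255 249 250 225 145  45 176 255 175 166 206 198 161]
 [124 253 250 251 208 192  68 157 255 167 190 227 235 133]
 [ 51 255 251 251 199 188 144  61 244 148 202 203 226 136]]
[[ 22  23  23  25  10  10  11  10  11  11  11  10  12  10]
 [ 16  26  24  24  13  13  10  10  10  10  11  11  11  11]
 [  0  16  16  15  15  26  18  17  16  21  19  11  11  12]
 [ 31  16  16  16  16  22  26  11  18   4  20  10  11  11]
 [ 22  15  14  18  17  17  67  18  18   5  21  10  11  10]
 [ 23  16  14  21  23  18  69  17  11   3  18  17  10  14]
 [ 27  16  17  15  26  15  37  78  70  21  15  17  15  20]
 [ 30  15  16  15  32  17 -16 107 163  52  14  10  13  18]
 [ 20  20  16  15  30  28  -6  85 176  89   5   7   2  10]
 [  6  16  16  15  29  26  13  14 179 113   0   6  -2  13]]
```

```bash
python3 -m creep '[{"grip":1,"delta_pos":[-0.001,0.05,0],"rotation":[0,0,0.0333]},{"grip":1,"delta_pos":[-0.001,0.05,0],"rotation":[0,0,0.0333]}]'|head -1
python3 -c "
from h import *
st()"
python3 -m creep '[{"grip":1,"delta_pos":[-0.002,-0.066,0],"rotation":[0,0,-0.0444]},{"grip":1,"delta_pos":[-0.009,-0.132,0],"rotation":[0,0,-0.0889]},{"grip":1,"delta_pos":[-0.014,-0.165,0],"rotation":[0,0,-0.1111]},{"grip":1,"delta_pos":[-0.014,-0.165,0],"rotation":[0,0,-0.1111]}]'|head -1
python3 -c "
from h import *
st();print(to(*spose(.14,102)))"
```

```text
clock: 17.65
tool ang cw from uphill 111.86 uphill/y/h mm [ 88.2 -35.7  51.5] F tool [-0.3 -6.2  1.8] M tool [ 1.71 -1.86  0.12] tilt 0.11 open 0.0197
clock: 18.05
tool ang cw from uphill 101.79 uphill/y/h mm [ 92.8 -20.3  51.5] F tool [-0.4 -1.1  1.9] M tool [ 0.27 -1.54  0.16] tilt 0.11 open 0.0194
(array([ 0.001, -0.004, -0.885]), array([ 0.001, -0.001,  0.002]))
```

```bash
python3 -m creep '[{"grip":1,"delta_pos":[0,0,-0.1],"rotation":[0,0,0]},{"grip":1,"delta_pos":[0,0,-0.2],"rotation":[0,0,0]}]'|head -4
python3 -m creep '[{"grip":1,"delta_pos":[0,0,-0.2],"rotation":[0,0,0]},{"grip":1,"delta_pos":[0,0,-0.5],"rotation":[0,0,0]},{"grip":1,"delta_pos":[0,0,-0.9],"rotation":[0,0,0]}]'|head -4
python3 -m creep '[{"grip":1,"delta_pos":[0.3,-0.3,-0.1],"rotation":[0,0,0]},{"grip":1,"delta_pos":[0.6,-0.6,-0.2],"rotation":[0,0,0]},{"grip":1,"delta_pos":[0.9,-0.9,-0.3],"rotation":[0,0,0]},{"grip":1,"delta_pos":[0.9,-0.9,-0.3],"rotation":[0,0,0]}]'|head -4
python3 - <<'E'
from h import *
st();print(to(*pick(.27)))
T=cam("top");S=cam("side")
c=lambda s,x,y,w,h,k:cv2.resize(s["color"][y:y+h,x:x+w,::-1],None,fx=k,fy=k,interpolation=cv2.INTER_CUBIC)
cv2.imwrite("pics/a6.png",np.hstack([c(T,172,162,44,44,9),c(S,199,113,44,44,9)]))
E
```

```text
clock: 18.25
tool_pos: [0.5256, 0.2157, 0.2322]
orientation: [-174.6, -24.4, -176.8]
force: [0.5, 0.1, -2.0]
clock: 18.55
tool_pos: [0.5619, 0.2265, 0.3141]
orientation: [-174.6, -24.5, -176.8]
force: [1.5, 0.5, -2.0]
clock: 18.95
tool_pos: [0.5003, 0.1333, 0.3916]
orientation: [-174.7, -23.9, -176.8]
force: [-0.1, 0.7, -1.3]
tool ang cw from uphill 101.99 uphill/y/h mm [202.7  51.  196.8] F tool [-0.5  0.8  1.1] M tool [-0.47 -1.85  0.04] tilt 0.53 open 0.0198
(array([-1.234, -4.242,  1.178]), array([-0.076, -0.262,  0.098]))
```

View pics/a6.png

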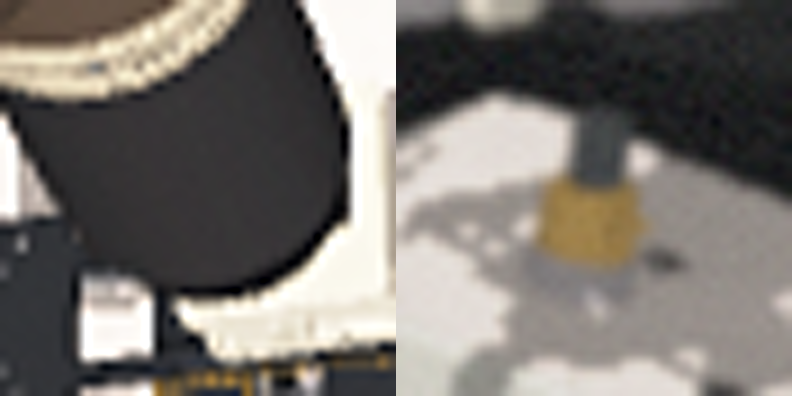

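The top view is blocked by the arm, and in the side view the pointer is hidden behind the nut near crop (640,222). I'll carry the spanner to the mat and then check the pointer numerically.

```bash
python3 -m creep '[{"grip":1,"delta_pos":[-0.07,-0.25,0],"rotation":[-0.076,-0.262,0.098]},{"grip":1,"delta_pos":[-0.14,-0.5,0],"rotation":[-0.076,-0.262,0.098]},{"grip":1,"delta_pos":[-0.2,-0.75,0],"rotation":[-0.076,-0.262,0.098]},{"grip":1,"delta_pos":[-0.28,-1,0.1],"rotation":[-0.076,-0.262,0.098]}]'|head -3
python3 -c "
from h import *
print(to(*pick(.25)))"
```

```text
clock: 19.45
tool_pos: [0.5309, 0.0362, 0.3765]
orientation: [-180.0, 0.1, 175.4]
(array([-1.004, -3.238,  1.269]), array([-0.   ,  0.001,  0.001]))
```

```bash
python3 -m creep '[{"grip":1,"delta_pos":[-0.13,-0.4,0.15],"rotation":[0,0,0]},{"grip":1,"delta_pos":[-0.26,-0.8,0.3],"rotation":[0,0,0]},{"grip":1,"delta_pos":[-0.32,-1,0.4],"rotation":[0,0,0]}]'|head -1
python3 -m creep '[{"grip":1,"delta_pos":[-0.13,-0.4,0.15],"rotation":[0,0,0]},{"grip":1,"delta_pos":[-0.26,-0.8,0.3],"rotation":[0,0,0]},{"grip":1,"delta_pos":[-0.32,-1,0.4],"rotation":[0,0,0]}]'|head -1
python3 -m creep '[{"grip":1,"delta_pos":[-0.13,-0.4,0.15],"rotation":[0,0,0]},{"grip":1,"delta_pos":[-0.26,-0.8,0.3],"rotation":[0,0,0]},{"grip":1,"delta_pos":[-0.32,-1,0.4],"rotation":[0,0,0]},{"grip":1,"delta_pos":[-0.32,-1,0.4],"rotation":[0,0,0]}]'|head -3
python3 - <<'E'
from h import *
print(to(*pick(.13)),to(*pick(.03)))
T=cam("top");S=cam("side")
for s,(x,y,w,h) in((T,(180,170,28,26)),(S,(207,118,28,30))):
    c=s["color"][y:y+h,x:x+w].astype(int);br=c[:,:,0]-c[:,:,2]>60;dk=c.max(2)<130
    print("\n".join("%d "%(y+i)+"".join("o" if br[i,j] else "#" if dk[i,j] else "-" if c[i,j].max()<215 else "." for j in range(w)) for i in range(h)))
print(T["color"][174:186,188:202].max(2));print((T["color"][174:186,188:202,0].astype(int)-T["color"][174:186,188:202,2]))
for a in(1.65,1.8,1.95):
  up,y,n=frame();print(a,[proj(T,SEAT+r*(-up*np.sin(a)-y*np.cos(a))+.02*n).round(1).tolist() for r in(.025,.032,.039)])
E
```

```text
clock: 19.75
clock: 20.05
clock: 20.45
tool_pos: [0.6017, -0.2723, 0.2497]
orientation: [-179.8, -0.8, 175.2]
(array([-0.069, -0.217,  1.196]), array([-0.002, -0.009, -0.001])) (array([-0.083, -0.213,  2.196]), array([-0.002, -0.009, -0.001]))
170 ............................
171 ............................
172 ............................
173 ............................
174 ............................
175 ............................
176 ..........--................
177 ........---------#-.........
178 ........-#####o-.#..........
179 .......-######o..#..........
180 .......-#######oo#..........
181 .......########ooo..........
182 .......--######ooo..........
183 .........#######ooo.........
184 ........oo#####oooo-........
185 ........ooo###oooooo-.......
186 ........oooooooooooo-.......
187 .........ooooooooooo--......
188 .........ooooooooooo--......
189 ..........ooooooooo.-.......
190 ..........oooooooo.--.......
191 ..........-oooooo.--........
192 ...........---------........
193 ...--.......------..........
194 ............................
195 ...........................
[... 1870 characters left out ...]
11  12]
 [ 21  17  14  14  12  12  42  11  18   4  19  11  11  11]
 [ 16   3  -8 -11  -8 -12 113  30  18   5  21  11  11  10]
 [  1  -9  -8  -8  -6 -13  92  55  10   1  19  11  11  10]
 [ -9  -8  -8  -6  -7 -11  39  98  67  54   8  11  11  10]
 [ -8  -8  -8  -6  -7  -8 -16 105 163  85   3  10  10  10]
 [  0  -8  -7  -5  -7  -5 -12  81 178  98  13   7  11  10]
 [ 57  18 -10  -6  -7  -5 -12  23 179 133 107   4   7  10]
 [ 81 113 -15 -11 -10 -14 -20  89 169 163 164  32   8  10]
 [ 81 167  75  -8  -6  35 108 166 170 155 146 138   8  10]]
1.65 [[193.2, 181.1], [193.0, 179.6], [192.7, 178.1]]
1.8 [[194.1, 180.9], [194.2, 179.4], [194.2, 177.8]]
1.95 [[195.1, 180.9], [195.4, 179.3], [195.7, 177.7]]
```

```bash
python3 -m creep '[{"grip":1,"delta_pos":[-0.07,-0.21,0.3],"rotation":[0,-0.008,0]},{"grip":1,"delta_pos":[-0.07,-0.21,0.8],"rotation":[0,-0.008,0]},{"grip":1,"delta_pos":[-0.07,-0.21,1],"rotation":[0,-0.008,0]}]'|head -1
python3 -m creep '[{"grip":1,"delta_pos":[0,0,0.4],"rotation":[0,0,0]},{"grip":1,"delta_pos":[0,0,0.8],"rotation":[0,0,0]},{"grip":1,"delta_pos":[0,0,0.95],"rotation":[0,0,0]},{"grip":1,"delta_pos":[0,0,0.95],"rotation":[0,0,0]}]'|head -4
python3 - <<'E'
from h import *
print(to(*pick(.027)));st()
T=cam("top");c=T["color"][194:206,312:332].min(2);print(c)
S=cam("side");o,q,Q=cur()
for v in((.077,0,.006),(-.118,.024,.013),(-.118,-.024,.013)):print(proj(T,q+Q.apply(v)).round(1),proj(S,q+Q.apply(v)).round(1))
E
```

```text
clock: 20.85
clock: 21.25
tool_pos: [0.6059, -0.2917, 0.0572]
orientation: [-179.8, 0.0, 175.4]
force: [0.4, 0.0, -1.6]
(array([ 0.006, -0.03 ,  0.302]), array([-0.002,  0.   ,  0.001]))
tool ang cw from uphill 109.15 uphill/y/h mm [  77.7  488.6 -113.8] F tool [-0.4  0.1  1.6] M tool [-0.02 -0.08 -0.02] tilt 24.95 open 0.0196
[[176 176 184  72  77  76  79 224 251 244 242 255 170 173 175 174 174 174
  174 173]
 [176 179 185  71  77  76  78 241 251 247 245 249 170 173 174 174 174 174
  174 174]
 [175 177 185  74  78  77  78 246 249 232 243 233 169 173 174 174 175 174
  175 174]
 [176 178 184  72  78  76  77 252 196  71 188 234 171 173 174 175 175 174
  174 175]
 [176 177 184  71  76  75  73 255 116  50 148 232 172 175 175 176 176 177
  176 176]
 [177 179 180 121  73  73  73 255 229 186 243 226 173 175 176 176 175 177
  176 176]
 [178 178 180 186 120 121 110 238 247 245 247 201 175 175 176 176 176 175
  176 176]
 [178 179 178 179 181 182 166 159 162 166 179 161 176 175 176 176 176 176
  176 176]
 [178 178 178 179 178 179 179 179 177 176 176 180 178 177 176 177 177 176
  177 176]
 [179 178 178 178 177 178 178 178 178 179 178 180 179 180 178 176 178 178
  178 178]
 [181 180 179 179 180 179 180 179 179 180 180 179 179 180 180 179 178 178
  177 177]
 [168 181 179 180 179 179 180 180 180 179 179 180 180 178 180 180 178 178
  177 178]]
[321.3 200.8] [311.4 249.2]
[317.3 153. ] [347.7 212.6]
[329.  153.7] [358.6 221.7]
```

```bash
python3 -m creep '[{"grip":1,"delta_pos":[0,-0.03,0.15],"rotation":[0,0,0]},{"grip":1,"delta_pos":[0,-0.03,0.25],"rotation":[0,0,0]},{"grip":1,"delta_pos":[0,-0.03,0.28],"rotation":[0,0,0]},{"grip":1,"delta_pos":[0,-0.03,0.28],"rotation":[0,0,0]}]'|head -4
python3 -m creep '[{"grip":1,"delta_pos":[0,0,0.015],"rotation":[0,0,0]},{"grip":1,"delta_pos":[0,0,0.025],"rotation":[0,0,0]},{"grip":1,"delta_pos":[0,0,0.025],"rotation":[0,0,0]}]'|head -4
```

```text
clock: 21.75
tool_pos: [0.6061, -0.2961, 0.0305]
orientation: [-179.8, 0.2, 175.4]
force: [-0.0, 0.2, -1.8]
clock: 22.05
tool_pos: [0.6067, -0.2961, 0.0288]
orientation: [-179.7, 0.3, 175.4]
force: [0.4, -0.8, -1.7]
```

```bash
python3 -m creep '[{"grip":1,"delta_pos":[0,0,0.015],"rotation":[0,0,0]},{"grip":1,"delta_pos":[0,0,0.02],"rotation":[0,0,0]},{"grip":1,"delta_pos":[0,0,0.02],"rotation":[0,0,0]}]'|head -4
python3 -m creep '[{"grip":1,"delta_pos":[0,0,0.01],"rotation":[0,0,0]},{"grip":1,"delta_pos":[0,0,0.01],"rotation":[0,0,0]}]'|head -4
```

```text
clock: 22.35
tool_pos: [0.6065, -0.2961, 0.0265]
orientation: [-179.8, 0.3, 175.4]
force: [0.1, -1.2, -2.8]
clock: 22.55
tool_pos: [0.6067, -0.2962, 0.0261]
orientation: [-179.7, 0.3, 175.4]
force: [-1.3, 0.2, 2.2]
```

Contact felt: Fz went from −2 to +2 N. I'll release and back off.

```bash
python3 -m creep '[{"grip":0.7,"delta_pos":[0,0,0],"rotation":[0,0,0]},{"grip":0.4,"delta_pos":[0,0,0],"rotation":[0,0,0]},{"grip":0.2,"delta_pos":[0,0,0],"rotation":[0,0,0]},{"grip":0,"delta_pos":[0,0,0],"rotation":[0,0,0]},{"grip":0,"delta_pos":[0,0,0],"rotation":[0,0,0]}]'
python3 -m creep '[{"grip":0,"delta_pos":[0,0,-0.2],"rotation":[0,0,0]},{"grip":0,"delta_pos":[0,0,-0.6],"rotation":[0,0,0]},{"grip":0,"delta_pos":[0,0,-1],"rotation":[0,0,0]}]'|head -4
python3 -m creep '[{"grip":0,"delta_pos":[0,0,-0.5],"rotation":[0,0,0]},{"grip":0,"delta_pos":[0,0,-0.9],"rotation":[0,0,0]},{"grip":0,"delta_pos":[0,0,-1],"rotation":[0,0,0]}]'|head -1
python3 -m creep '[{"grip":0,"delta_pos":[0.4,0,0],"rotation":[0,0,0]},{"grip":0,"delta_pos":[0.8,0,0],"rotation":[0,0,0]},{"grip":0,"delta_pos":[1,0,0],"rotation":[0,0,0]},{"grip":0,"delta_pos":[1,0,0],"rotation":[0,0,0]}]'|head -4
python3 - <<'E'
from h import *
S=cam("side");x,y,w,h=252,185,120,100
g=S["color"][y:y+h,x:x+w].min(2);m=(g>184).astype(np.uint8)
k,l,st_,ce=cv2.connectedComponentsWithStats(m)
for i in range(1,k):
    if st_[i,4]>80:print(st_[i]+[x,y,0,0,0],(ce[i]+[x,y]).round(2))
print(plane(S,(332.5,238.6),.013))
T=cam("top");c=T["color"][174:186,188:202].astype(int);print(c[3:8,:,0]-c[3:8,:,2])
E
```

```text
clock: 23.05
tool_pos: [0.6066, -0.2962, 0.0256]
orientation: [-179.7, 0.3, 175.4]
force: [0.7, 0.1, 0.1]
opening: 0.0531
gripper_force: 0.0
clock: 23.35
tool_pos: [0.6055, -0.2955, 0.1259]
orientation: [-179.8, 0.1, 175.4]
force: [-0.2, 0.2, 0.1]
clock: 23.65
clock: 24.05
tool_pos: [0.5036, -0.2869, 0.2257]
orientation: [-179.8, 0.3, 175.3]
force: [-0.1, 0.0, -0.6]
[310 191  33  22 205] [327.26 202.75]
[ 0.63247463 -0.29677066  0.013     ]
[[ 19  17  13  13  12  11  40  11  18   5  19  11  11  11]
 [ 17   3  -8 -10  -9 -11 113  31  17   5  22  11  11  10]
 [  0  -7  -8  -8  -8 -13  93  55  10   0  17  11  12  10]
 [-10  -8  -7  -6  -7 -11  41  97  67  53   8  11  11  10]
 [ -7  -7  -8  -6  -6  -8 -17 105 164  85   3   9  10  11]]
```

```bash
python3 -m creep '[{"grip":0,"delta_pos":[0,0.4,-0.4],"rotation":[0,0,0]},{"grip":0,"delta_pos":[0,0.8,-0.8],"rotation":[0,0,0]},{"grip":0,"delta_pos":[0,1,-1],"rotation":[0,0,0]}]'|head -1
python3 -m creep '[{"grip":0,"delta_pos":[0,0.4,0],"rotation":[0,0,0]},{"grip":0,"delta_pos":[0,0.8,0],"rotation":[0,0,0]},{"grip":0,"delta_pos":[0,1,0],"rotation":[0,0,0]},{"grip":0,"delta_pos":[0,1,0],"rotation":[0,0,0]}]'|head -4
python3 - <<'E'
from h import *
for n,(x,y,w,h),th in(("side",(252,185,120,100),165),("top",(258,145,85,70),213)):
    g=cam(n)["color"][y:y+h,x:x+w].min(2);m=(g>th).astype(np.uint8)
    k,l,s,ce=cv2.connectedComponentsWithStats(m)
    for i in range(1,k):
        if s[i,4]>60:print(n,s[i]+[x,y,0,0,0],(ce[i]+[x,y]).round(2))
E
```

```text
clock: 24.45
clock: 24.85
tool_pos: [0.523, -0.0847, 0.3241]
orientation: [-179.8, 0.3, 175.6]
force: [0.4, -0.2, 0.2]
side [276 199  41  29 213] [297.56 211.93]
side [311 221  45  37 332] [332.85 239.07]
top [315 158  14  44 208] [321.3  177.37]
```

```bash
python3 -c "
from plant import ctrl
print(ctrl.close_job())"
```

```text
the job is handed in; nothing more can be done
None
```

The job is handed in at about 25 s: the nut was run finger-tight to its shoulder, then tightened with the larger spanner until the pointer read about 1.7–1.8 rad (1.65–1.95 is the arc), and the spanner was laid back on the mat, released and the arm backed off; the pointer was read from pixel values, not a clear picture, because the arm hid the marks in the last one I could view.

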